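Pack the colour-capped vials in their carrier box

TASK

Open the clear lid of the carrier box, stand each of the three colour-capped sample vials (red, yellow, blue) upright in the cup of its own colour, and then shut the lid fully. Do not tip any of these vials over, and leave the plain white-capped vial standing where it is.

Things in the scene. Friction and masses are not known exactly. Their poses are not given: they have to be found in the camera images.
- vial_red: Small upright glass sample vial with a red cap, 59 mm tall in all: glass body 27 mm across, cap 32 mm across from 41 to 58 mm up. Loose, about 35 g. Origin at the centre of its underside, z up along its axis; round, so its yaw means nothing. Best gripped across the cap, about 50 mm above its underside.
- vial_yellow: Small upright glass sample vial with a yellow cap, 59 mm tall in all: glass body 27 mm across, cap 32 mm across from 41 to 58 mm up. Loose, about 35 g. Origin at the centre of its underside, z up along its axis; round, so its yaw means nothing. Best gripped across the cap, about 50 mm above its underside.
- vial_blue: Small upright glass sample vial with a blue cap, 59 mm tall in all: glass body 27 mm across, cap 32 mm across from 41 to 58 mm up. Loose, about 35 g. Origin at the centre of its underside, z up along its axis; round, so its yaw means nothing. Best gripped across the cap, about 50 mm above its underside.
- cup_red: Red plastic cup, one of three in a row inside the carrier box (seen through the clear lid), where the red-capped vial belongs. Fixed in the box. Outside 46 mm across and 16 mm tall, inside 40 mm across with a floor 4 mm above the origin. Origin at the centre of its underside. The cup centres are 56 mm apart, in an order that changes.
- cup_yellow: Yellow plastic cup, one of three in a row inside the carrier box (seen through the clear lid), where the yellow-capped vial belongs. Fixed in the box. Outside 46 mm across and 16 mm tall, inside 40 mm across with a floor 4 mm above the origin. Origin at the centre of its underside. The cup centres are 56 mm apart, in an order that changes.
- cup_blue: Blue plastic cup, one of three in a row inside the carrier box (seen through the clear lid), where the blue-capped vial belongs. Fixed in the box. Outside 46 mm across and 16 mm tall, inside 40 mm across with a floor 4 mm above the origin. Origin at the centre of its underside. The cup centres are 56 mm apart, in an order that changes.
- vial_plain: The odd vial: same 27 mm glass body, but a plain white cap (30 mm across) with an orange centre, 56 mm tall. It has no cup and stays where it stands. Origin at the centre of its underside.
- case: The carrier box: a low grey tray, 104 mm (x, front to back) by 180 mm (y, along the row of cups), rim 24 mm high, fixed to the worktop; closed with its lid it is 74 mm high. Origin at the centre of its underside, x pointing to the back, z up. The lid's hinge line runs along the case's y at x = +52 mm, z = 24 mm.
- case_lid (a joint): Angle of the box's clear hinged lid (hollow cover 50 mm deep, 150 g), rad: 0 shut (as it starts), 1.9 fully open, leaning back behind the tray. Little friction: below about 0.6 it falls shut, above about 1.3 it falls fully open. Fully open, its edge is 115 mm and its tab's end 155 mm above the worktop.
- lid_tab (a point): Grip point on the black bar-shaped tab at the middle of the lid's front: 16 mm wide (case y, the way to pinch it), 9 mm thick, 37 mm long; the point is 27 mm out from the lid's wall. Lid shut: at x = -79, z = 44 mm in the case's frame; it circles about the hinge line. Pinched from above along case y, it can turn between the fingers through the whole swing.

How it is judged:
By the outcome, as a careful person would: the job done as asked, in the order asked, and still so for the second after the job is handed in, with the robot touching nothing.
It also fails if it takes over 115 s, if anything falls off the work surface, if the arm or the gripper's body presses on something with over 40 N, if the wrist force passes 120 N, or if a joint passes its speed limit or range.

ROBOT

A 6-joint arm with a two-finger parallel gripper is mounted at the origin on a cart in front of the work surface, level with it; the furniture and walls round the work are solid. World frame = base frame: x ahead of the robot, y to its left, z up, the work surface at z = 0. Lengths are in m, angles in rad, forces in N, time in s.
With the tool pointing down it reaches from about 0.3 to 1 m from the base axis. Payload 5.1 kg.
Tool frame: the origin (TCP) lies on the centre line of the jaws, within the pads' length; the fingertips stand 25 mm ahead of it and the grasp point (between the pads) lies 6 mm ahead of it; z points along the fingers, y is the direction in which the jaws open and shut (so a half turn about z gives the same grasp; the last joint's range is limited). The gripper opens to 95 mm and grips with 3 to 60 N. Pads are 20 mm wide; open, the fingers measure 119 mm over their backs; the gripper's body (75 mm by 180 mm) begins 59 mm behind the grasp point.
Start: joints at [-1.324, 0.124, 1.65, -0, 1.367, -0.083], TCP at [0.21, -0.615, 0.24] pointing down, gripper open.
Joint ranges: [-2.61, 2.61], [-1.02, 2.33], [0.03, 2.71], [-1.35, 4.49], [0.32, 2.68], [-2.91, 2.91]. Speed limits (rad/s): [2.57, 2.57, 3.14, 3.14, 3.14, 3.14].

INTERFACE

Orientations are given as a unit quaternion [x, y, z, w].
In Python, from workcell import sensors, eyes, job gives the robot as it stands.
- The arm moves only by the tool play_rows, never from a script. Its argument "motion" is a list of rows, each a list of 5 numbers: the shift along the tool's x, y, z in cm, then the turn about the tool's z in rad, then the opening, from 0 (shut) to 1 (fully open). A call has 1 to 20 rows; each row shifts and turns the pose as measured when the row begins, along the tool's axes as they then stand; what a row does not reach is not made up. A row lasts 1/12 s, in which the tool goes at most 41.7 mm and 7.16 degrees, less where a joint would pass 70% of its speed; a pose out of reach is approached as far as the arm can. A call with a gripper value outside its range is refused whole. The fingers move at their own pace and stop on an object; "squeeze" is the grip in N (left out, the last holds). Time passes only in rows, so rows that do not move let the fingers close. It gives the time, the measured TCP pose, the force and the opening at its end, in the units of the state.
- sensors.get_state(): the state, without advancing time (a new reading comes with each control period).
- eyes.grab_frame(name): name is "side" or "top" or "wrist"; returns the picture (400x640x3 uint8, red, green, blue); there is no depth.
- eyes.calibration(name): a dict with "K" (3x3 intrinsics, pixels), "k1" (the pictures are not rectified: a ray, as slopes to the right and down, at radius r is drawn at 1 + k1 r^2 times it, then the intrinsics apply), "origin" and "orientation" of the camera in the world; the wrist camera has in their place "T_tool_cam" (4x4, takes a point from camera to tool coordinates, whose origin is the TCP and whose axes are the flange's). Camera axes: x right, y down, z forward; pixel columns grow to the right and rows downward; lengths in m; the calibration is good to about 2 mm. A picture is of the moment at which its call begins: read the wrist's pose just before it. calibration takes no time and is no camera call.
- job.hand_in(): hands the job in, once; it reports no verdict.
The state is a dict: "time_s": time; "qpos": joint angles; "joint_vel": joint speeds; "tau": joint torques, N m; "eef_pos": TCP position; "eef_rot": TCP orientation; "force": force on the tool from outside, world axes, zero at the start; "moment": the same for the moment, N m; "finger_gap": finger opening in m.
Only numpy, scipy, OpenCV 4.12 (cv2) and the standard library are available. Lean on these libraries where they do the work, as an engineer would, in place of code of your own. Each camera call takes 0.05 s, during which the arm holds its last target.

## Working session

There is one attempt and no reset: what is moved stays moved. The work goes in short steps, Python scripts to look and compute and a tool call to move; the robot and the scene stay as the last step left them, time stands still between calls to the robot, and variables do not carry over. Pictures are saved under pics/ and viewed, and the job is handed in when it is done.

Besides the shell and the picture viewer there is one more tool, called after ">>>" as name(argument=value, ...) on one line, values as JSON. play_rows: Moves the arm, as the interface text tells. Its arguments: {"type":"object","properties":{"motion":{"type":"array"},"squeeze":{"type":"number"}},"required":["motion"]}

```bash
ls; mkdir -p pics
python3 - <<'E'
from workcell import sensors, eyes
import cv2
print(sensors.get_state())
for n in ["side","top","wrist"]:
    print(n,eyes.calibration(n))
    cv2.imwrite(f"pics/{n}0.png",eyes.grab_frame(n)[:,:,::-1])
E
```

```text
pics
{'time_s': 0.0, 'qpos': array([-1.32360455e+00,  1.24494751e-01,  1.65165415e+00,  1.82930908e-05,
        1.36753101e+00, -8.26142692e-02]), 'joint_vel': array([ 0.00114992, -0.00090857,  0.0010323 , -0.00084128,  0.00115397,
       -0.00136531]), 'tau': array([ 2.29710444e-03, -4.17607212e+01, -3.59923303e+01,  7.76431407e-02,
        4.91420995e-02, -1.66269920e-04]), 'eef_pos': array([ 0.21033135, -0.61440222,  0.23840545]), 'eef_rot': array([ 9.86434047e-01,  1.64154748e-01, -7.68560390e-05, -1.04083377e-03]), 'force': array([ 0.10874695, -0.47787368, -0.45667013]), 'moment': array([-0.04894092,  0.02524775, -0.02593908]), 'finger_gap': 0.09506634689270031}
side {'K': array([[463.6070622 ,   0.        , 313.22220106],
       [  0.        , 463.6070622 , 192.79872737],
       [  0.        ,   0.        ,   1.        ]]), 'k1': 0.009459199793379815, 'origin': array([0.25948544, 0.87943388, 0.73005981]), 'orientation': array([-0.16286296,  0.89147338, -0.41401113,  0.08570677])}
top {'K': array([[391.88385648,   0.        , 326.48631049],
       [  0.        , 391.88385648, 197.6157463 ],
       [  0.        ,   0.        ,   1.        ]]), 'k1': -0.013576423198194135, 'origin': array([0.46957987, 0.14528187, 1.0088972 ]), 'orientation': array([ 0.71301995, -0.69973045,  0.03960706, -0.02027636])}
wrist {'K': array([[303.9690503 ,   0.        , 312.65555649],
       [  0.        , 303.9690503 , 197.19973094],
       [  0.        ,   0.        ,   1.        ]]), 'k1': -0.022978127700532855, 'T_tool_cam': array([[-2.37716212e-04, -9.55690844e-01, -2.94372134e-01,
         8.29405709e-02],
       [ 9.99999959e-01, -2.74767757e-04,  8.45080910e-05,
         7.09321200e-04],
       [-1.61647580e-04, -2.94372102e-01,  9.55690870e-01,
        -1.44527193e-01],
       [ 0.00000000e+00,  0.00000000e+00,  0.00000000e+00,
         1.00000000e+00]])}
```

View pics/top0.png

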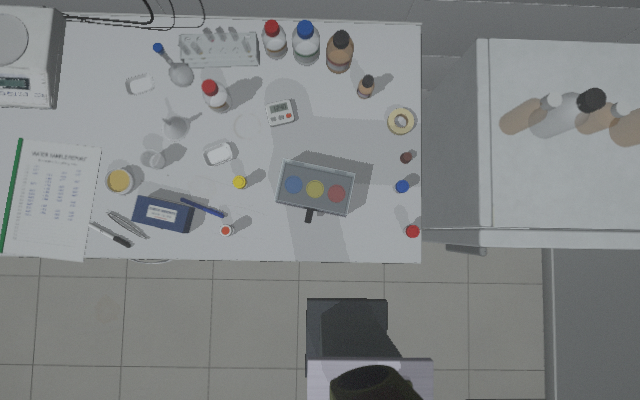

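View pics/side0.png

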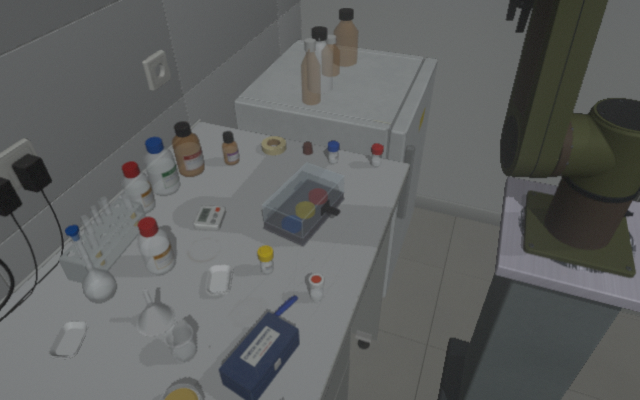

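View pics/wrist0.png

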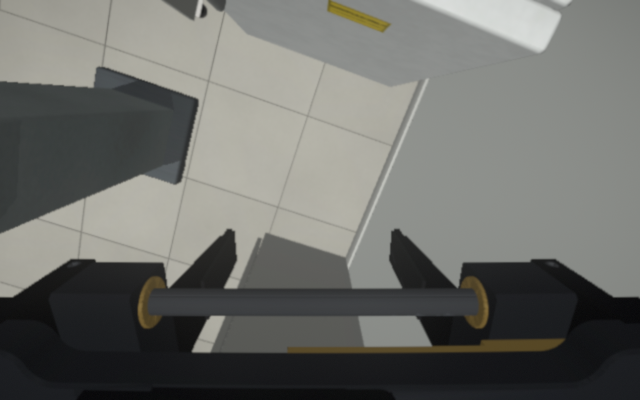

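```bash
cat > h.py <<'E'
import numpy as np, cv2
from scipy.spatial.transform import Rotation as R
from workcell import sensors, eyes
def pose(n,st=None):
    c=eyes.calibration(n)
    if n=="wrist":
        st=st or sensors.get_state()
        T=c["T_tool_cam"]; Rt=R.from_quat(st["eef_rot"]).as_matrix()
        return c,Rt@T[:3,:3],Rt@T[:3,3]+st["eef_pos"]
    return c,R.from_quat(c["orientation"]).as_matrix(),np.array(c["origin"])
def ray(n,uv,st=None):
    c,Rm,o=pose(n,st)
    K=c["K"]; p=cv2.undistortPoints(np.array([[uv]],float),K,np.array([c["k1"],0,0,0.]))[0,0]
    d=Rm@np.array([p[0],p[1],1]); return o,d
def plane(n,uv,z,st=None):
    o,d=ray(n,uv,st); return o+d*(z-o[2])/d[2]
def proj(n,P,st=None):
    c,Rm,o=pose(n,st)
    q=(np.array(P)-o)@Rm; s=q[:2]/q[2]; s=s*(1+c["k1"]*s@s)
    return s*c["K"][0,0]+c["K"][:2,2]
def tri(l):
    A=np.zeros((3,3));b=np.zeros(3)
    for o,d in l:
        d=d/np.linalg.norm(d);M=np.eye(3)-np.outer(d,d);A+=M;b+=M@o
    return np.linalg.solve(A,b)
def blobs(im,col,amin=15):
    h=cv2.cvtColor(im,cv2.COLOR_RGB2HSV);H,S,V=[h[...,i].astype(int) for i in range(3)]
    m={"red":((H<8)|(H>172))&(S>110),"yellow":(H>20)&(H<35)&(S>120),"blue":(H>105)&(H<128)&(S>110)}[col]&(V>50)
    n,l,s,c=cv2.connectedComponentsWithStats(m.astype(np.uint8))
    return [(c[i].round(1),s[i]) for i in range(1,n) if s[i][4]>=amin]
E
python3 - <<'E'
from h import *
for n in["top","side"]:
    im=cv2.imread(f"pics/{n}0.png")[:,:,::-1].copy()
    for c in["red","yellow","blue"]:
        for a,s in blobs(im,c): print(n,c,a,s,plane(n,a,.055).round(4),plane(n,a,.02).round(4))
t=cv2.imread("pics/top0.png")
cv2.imwrite("pics/topz.png",cv2.resize(t[140:250,220:430],None,fx=3.8,fy=3.8,interpolation=cv2.INTER_CUBIC))
t=cv2.imread("pics/side0.png")
cv2.imwrite("pics/sidez.png",cv2.resize(t[130:310,230:410],None,fx=3.3,fy=3.3,interpolation=cv2.INTER_CUBIC))
E
```

```text
top red [271.   27.2] [265  20  14  17 169] [0.9814 0.2682 0.055 ] [1.0002 0.2727 0.02  ]
top red [208.4  86.3] [202  80  14  14 155] [0.8229 0.4187 0.055 ] [0.8359 0.4287 0.02  ]
top red [412.3 231. ] [406 225  13  13 133] [ 0.4732 -0.0912  0.055 ] [ 0.4733 -0.0999  0.02  ]
top red [225.1 230.1] [222 227   7   7  43] [0.4673 0.3631 0.055 ] [0.4673 0.3711 0.02  ]
top yellow [238.9 181.5] [233 176  13  12 123] [0.586  0.3342 0.055 ] [0.5903 0.3412 0.02  ]
top blue [304.4  28.6] [297  20  16  19 235] [0.9803 0.1836 0.055 ] [0.9991 0.185  0.02  ]
top blue [157.4  47. ] [153  43  10   9  70] [0.9212 0.5504 0.055 ] [0.9377 0.5653 0.02  ]
top blue [401.9 186.1] [396 180  13  13 133] [ 0.583  -0.0655  0.055 ] [ 0.5872 -0.0732  0.02  ]
top blue [212.5 212.2] [202 208  21  10  59] [0.5099 0.3951 0.055 ] [0.5114 0.4042 0.02  ]
side red [377.1 148.8] [372 144  11  11 100] [ 0.4719 -0.0847  0.055 ] [ 0.4829 -0.1347  0.02  ]
side red [130.2 169.4] [122 162  17  16 214] [1.013  0.2027 0.055 ] [1.0521 0.1677 0.02  ]
side red [147.3 226.6] [138 217  20  20 291] [0.8497 0.3554 0.055 ] [0.8803 0.3282 0.02  ]
side red [315.8 278.9] [312 276   9   7  50] [0.4674 0.3633 0.055 ] [0.4782 0.3365 0.02  ]
side yellow [265.  253.4] [258 246  15  16 204] [0.5839 0.3384 0.055 ] [0.6007 0.3103 0.02  ]
side yellow [181.  395.2] [166 389  28  11 183] [0.5774 0.64   0.055 ] [0.5939 0.6276 0.02  ]
side blue [153.8 144.8] [145 137  18  17 233] [1.0235 0.0935 0.055 ] [1.0631 0.0528 0.02  ]
side blue [333.  145.9] [328 141  11  11  95] [ 0.5817 -0.0593  0.055 ] [ 0.5985 -0.108   0.02  ]
side blue [ 71.9 230.5] [ 65 225  14  12 121] [0.9914 0.4196 0.055 ] [1.0294 0.3957 0.02  ]
side blue [285.2 305.9] [275 297  22  19 116] [0.4963 0.4384 0.055 ] [0.5085 0.4155 0.02  ]
```

View pics/topz.png

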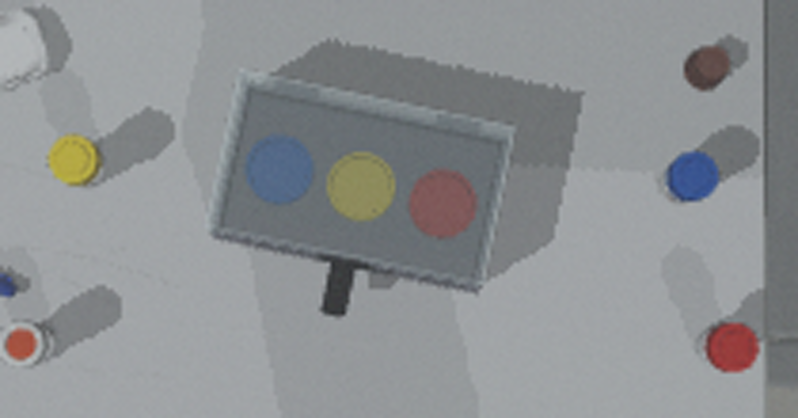

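View pics/sidez.png

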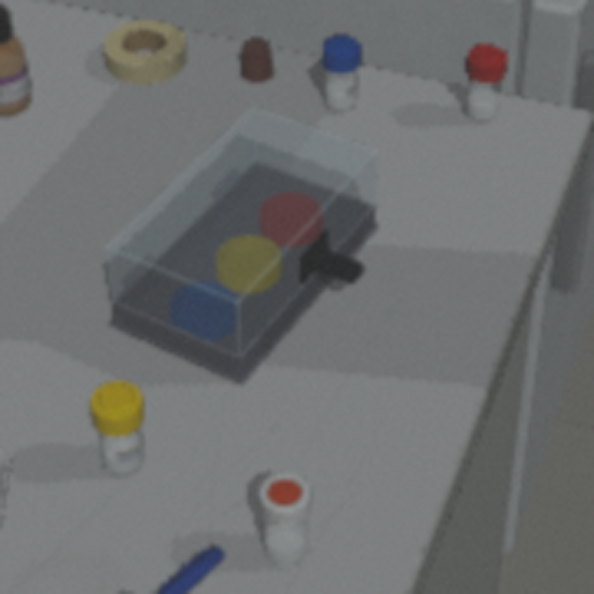

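Run:
```python
from h import *
for n,(u0,v0,u1,v1) in [("top",(278,162,352,212)),("side",(262,170,330,235))]:
    im=cv2.imread(f"pics/{n}0.png")[:,:,::-1].copy()
    hsv=cv2.cvtColor(im,cv2.COLOR_RGB2HSV)
    C={}
    for c,a,b in [("blue",105,125),("yellow",22,35),("red",170,10)]:
        H,S=hsv[...,0],hsv[...,1]
        m=(((H>a)&(H<b)) if a<b else ((H>a)|(H<b)))&(S>60)
        k=np.zeros(m.shape,bool);k[v0:v1,u0:u1]=1;m&=k
        nn,l,s,ce=cv2.connectedComponentsWithStats(m.astype(np.uint8))
        i=1+np.argmax(s[1:,4]); print(n,c,ce[i].round(1),s[i],plane(n,ce[i],.016).round(4)); C[c]=plane(n,ce[i],.016)
    for a,b in [("blue","yellow"),("yellow","red")]:
        d=C[a]-C[b];print(np.linalg.norm(d),np.arctan2(-d[0],d[1]))
print(proj("top",[.47,-.09,.0]))
for uv in [(308.5,220),(310,210)]: print(plane("top",uv,.044))
# table edges
print(plane("top",(421,200),0),plane("top",(421,262),0))
```

```text
top blue [293. 184.] [284 175  18  19 252] [0.5873 0.2048 0.016 ]
top yellow [314.6 188.6] [306 180  18  18 249] [0.5767 0.1496 0.016 ]
top red [336.  193.1] [328 185  17  17 232] [0.5661 0.0948 0.016 ]
0.05618170595196547 -0.19023553116516406
0.05582584265448362 -0.18994654079700396
side blue [291.5 223.5] [281 215  21  18 285] [0.5861 0.2058 0.016 ]
side yellow [304.8 209.6] [296 201  19  18 263] [0.5757 0.1526 0.016 ]
side red [317.2 195.9] [309 189  18  15 219] [0.5662 0.0976 0.016 ]
0.05421557595166558 -0.1931660533242526
0.055796558029327994 -0.17164445454180804
[406.57989226 232.22604218]
[0.49571079 0.16282739 0.044     ]
[0.52036994 0.15966455 0.044     ]
[ 0.55422812 -0.12776569  0.        ] [ 0.39439496 -0.12739452  0.        ]
```

>>> play_rows(motion=[[1.1,-1.3,0,0,1],[2.2,-2.6,0,0,1],[2.2,-2.6,0,0,1],[2.2,-2.6,0,0,1],[2.2,-2.6,0,0,1],[2.2,-2.6,0,0,1],[2.2,-2.6,0,0,1],[2.2,-2.6,0,0,1],[2.2,-2.6,0,0,1],[2.2,-2.6,0,0,1]])

```text
time_s: 0.98
eef_pos: [0.3287, -0.3042, 0.2337]
eef_rot: [0.987, 0.158, -0.001, -0.004]
force: [-0.2, -0.3, 0.2]
finger_gap: 0.0947
```

```bash
cat >> h.py <<'E'
def yaw(q):
    m=R.from_quat(q).as_matrix(); return np.arctan2(m[1,0],m[0,0])
def delta(P,y=None):
    s=sensors.get_state(); m=R.from_quat(s["eef_rot"]).as_matrix()
    d=m.T@(np.array(P)-s["eef_pos"])*100
    t=None if y is None else -(y-yaw(s["eef_rot"]))
    print("delta cm",d.round(2),"norm",np.linalg.norm(d).round(2),"turn",t,"tilt",m[:,2].round(4),"pos",s["eef_pos"].round(4),"yaw",yaw(s["eef_rot"]).round(3),"t",round(s["time_s"],2),"F",s["force"].round(1),"gap",s["finger_gap"])
E
python3 - <<'E'
from h import *
print(sensors.get_state()["qpos"].round(3)); delta([.42,.1,.26])
E
```

```text
[-8.680e-01 -3.370e-01  2.084e+00  2.000e-03  1.402e+00  3.840e-01]
delta cm [ 21.32 -35.56  -2.38] norm 41.53 turn None tilt [-0.0034  0.0069 -1.    ] pos [ 0.3287 -0.3042  0.2337] yaw 0.318 t 0.98 F [-0.2 -0.3  0.2] gap 0.09474597210881504
```

>>> play_rows(motion=[[1.9,-3.2,-0.2,0,1],[1.9,-3.2,-0.2,0,1],[1.9,-3.2,-0.2,0,1],[1.9,-3.2,-0.2,0,1],[1.9,-3.2,-0.2,0,1],[1.9,-3.2,-0.2,0,1],[1.9,-3.2,-0.2,0,1],[1.9,-3.2,-0.2,0,1],[1.9,-3.2,-0.2,0,1],[1.9,-3.2,-0.2,0,1],[1.9,-3.2,-0.2,0,1]])

```text
time_s: 1.9
eef_pos: [0.416, 0.1155, 0.2574]
eef_rot: [0.988, 0.156, 0.001, -0.004]
force: [0.4, -1.0, 0.2]
finger_gap: 0.0949
```

>>> play_rows(motion=[[0,0,0,-0.12,1],[0,0,0,-0.12,1],[0,0,0,-0.12,1],[0,0,0,-0.12,1],[0,0,0,-0.12,1],[0,0,0,-0.12,1],[0,0,0,-0.12,1],[0,0,0,-0.12,1],[0,0,0,-0.12,1],[0,0,0,-0.12,1],[0,0,0,-0.12,1],[0,0,0,-0.12,1],[0,0,0,-0.12,1],[0,0,0,-0.12,1],[0,0,0,-0.12,1],[0,0,0,-0.12,1],[0,0,0,-0.12,1],[0,0,0,-0.12,1],[0,0,0,-0.12,1],[0,0,0,-0.12,1]])

```text
time_s: 3.57
eef_pos: [0.411, 0.1252, 0.2512]
eef_rot: [0.163, 0.987, 0.003, -0.006]
force: [-0.2, 0.1, -0.4]
finger_gap: 0.0953
```

Run:
```python
from h import *
print(sensors.get_state()["qpos"].round(3)); delta([.4985,.165,.15],np.pi-.19)
cv2.imwrite("pics/w1.png",eyes.grab_frame("wrist")[:,:,::-1])
```

```text
[ 0.165 -0.395  2.097  0.01   1.448 -1.081]
delta cm [-7.13  6.53 10.06] norm 13.95 turn -0.13647230071413174 tilt [-0.0099  0.0082 -0.9999] pos [0.411  0.1252 0.2512] yaw 2.815 t 3.57 F [-0.2  0.1 -0.4] gap 0.0953152865041186
```

View pics/w1.png

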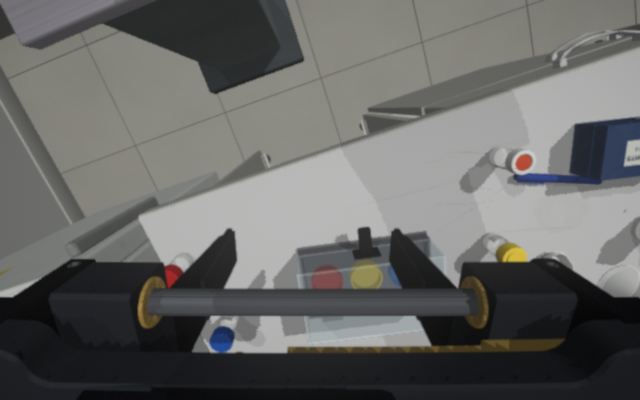

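>>> play_rows(motion=[[0,0,0,-0.12,1],[-1.2,1.1,1.6,-0.01,1],[-1.2,1.1,1.6,0,1],[-1.2,1.1,1.6,0,1],[-1.2,1.1,1.6,0,1],[-1.2,1.1,1.6,0,1],[-0.8,0.7,1.6,0,1],[0,0,0,0,1]])

```text
time_s: 4.28
eef_pos: [0.4927, 0.1749, 0.1522]
eef_rot: [0.106, 0.994, 0.004, -0.003]
force: [-0.4, 0.3, 0.7]
finger_gap: 0.0951
```

Run:
```python
from h import *
print(sensors.get_state()["qpos"].round(3)); delta([.4985,.165,.15],np.pi-.19)
for n in ["wrist","top"]: cv2.imwrite(f"pics/{n}2.png",eyes.grab_frame(n)[:,:,::-1])
print(proj("wrist",[.4985,.165,.044]),proj("wrist",[.4985-.0098,.165+.0019,.044]),proj("wrist",[.576,.15,.016]))
```

```text
[ 0.233 -0.086  2.015  0.01   1.216 -1.128]
delta cm [-0.78 -0.84  0.21] norm 1.17 turn -0.023158174088942385 tilt [-0.0051  0.0086 -1.    ] pos [0.4927 0.1749 0.1522] yaw 2.928 t 4.28 F [-0.4  0.3  0.7] gap 0.09509046297201056
[303.44173614 210.80481337] [303.10289466 200.14228685] [306.2476015  272.30413837]
```

View pics/wrist2.png

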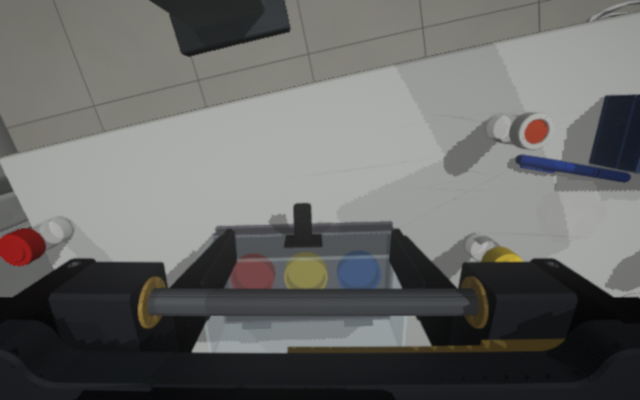

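>>> play_rows(motion=[[-0.9,-0.9,0.2,-0.023,0.5],[0,0,0,0,0.5],[0,0,2.5,0,0.5],[0,0,2.5,0,0.5],[0,0,2.5,0,0.5],[0,0,0,0,0.5]])

```text
time_s: 4.88
eef_pos: [0.5036, 0.1651, 0.0871]
eef_rot: [0.099, 0.995, 0.008, 0.007]
force: [-1.1, -0.2, -1.1]
finger_gap: 0.0605
```

Run:
```python
from h import *
delta([.5,.1645,.05],np.pi-.19)
for n in ["wrist","side"]: cv2.imwrite(f"pics/{n}3.png",eyes.grab_frame(n)[:,:,::-1])
```

```text
delta cm [ 0.38 -0.19  3.7 ] norm 3.72 turn -0.008329141734920498 tilt [ 0.0147  0.0136 -0.9998] pos [0.5036 0.1651 0.0871] yaw 2.943 t 4.88 F [-1.1 -0.2 -1.1] gap 0.060479738195880435
```

View pics/wrist3.png

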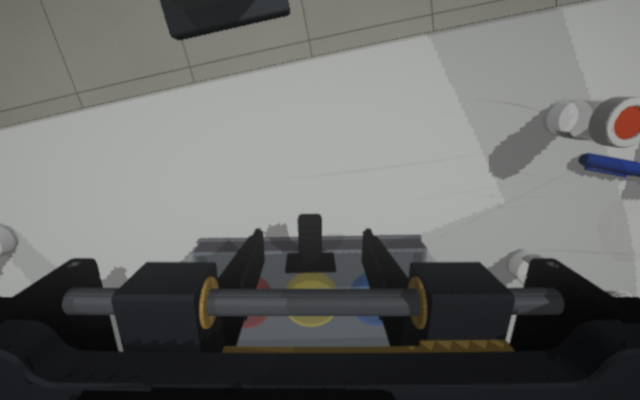

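>>> play_rows(motion=[[0.15,-0.1,1.2,0,0.5],[0.15,-0.1,1.2,0,0.5],[0.08,0,1.1,0,0.5],[0,0,0.2,0,0.5],[0,0,0,0,0.0],[0,0,0,0,0],[0,0,0,0,0],[0,0,0,0,0]], squeeze=15)

```text
time_s: 5.65
eef_pos: [0.5075, 0.1664, 0.0589]
eef_rot: [0.099, 0.995, 0.011, 0.016]
force: [0.3, 0.1, 0.3]
finger_gap: 0.0262
```

Run:
```python
from h import *
delta([.5,.1645,.05],np.pi-.19)
for n in ["wrist","side"]: cv2.imwrite(f"pics/{n}4.png",eyes.grab_frame(n)[:,:,::-1])
t=cv2.imread("pics/side4.png")
cv2.imwrite("pics/sidez4.png",cv2.resize(t[130:310,230:410],None,fx=3.3,fy=3.3,interpolation=cv2.INTER_CUBIC))
```

```text
delta cm [ 0.72 -0.35  0.86] norm 1.18 turn -0.009236832072731627 tilt [ 0.0337  0.0179 -0.9993] pos [0.5075 0.1664 0.0589] yaw 2.942 t 5.65 F [0.3 0.1 0.3] gap 0.02622728910310898
```

View pics/sidez4.png

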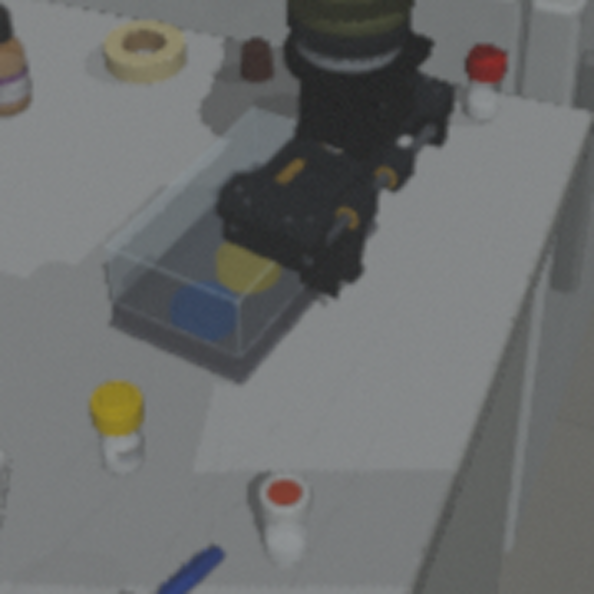

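>>> play_rows(motion=[[0.7,-0.2,0.8,0,0.35]])

```text
time_s: 5.83
eef_pos: [0.5024, 0.1636, 0.0526]
eef_rot: [0.098, 0.995, 0.008, 0.018]
force: [0.5, 0.9, 0.4]
finger_gap: 0.0212
```

Run:
```python
from h import *
delta([.5,.1645,.05],np.pi-.19)
```

```text
delta cm [0.26 0.03 0.25] norm 0.36 turn -0.0067972259448283445 tilt [ 0.0367  0.012  -0.9993] pos [0.5024 0.1636 0.0526] yaw 2.945 t 5.83 F [0.5 0.9 0.4] gap 0.021195889205143745
```

>>> play_rows(motion=[[0,0,0,0,0.35]])

```text
time_s: 5.92
eef_pos: [0.5003, 0.1632, 0.0509]
eef_rot: [0.098, 0.995, 0.007, 0.016]
force: [-0.7, 0.3, 0.1]
finger_gap: 0.0266
```

Run:
```python
from h import *
delta([.5,.1645,.05],np.pi-.19)
```

```text
delta cm [0.06 0.12 0.09] norm 0.16 turn -0.007024103504112311 tilt [ 0.033   0.0114 -0.9994] pos [0.5003 0.1632 0.0509] yaw 2.945 t 5.92 F [-0.7  0.3  0.1] gap 0.02655517400439599
```

>>> play_rows(motion=[[0,0,0,0,0],[0,0,0,0,0],[0,0,0,0,0],[0,0,0,0,0],[0,0,0,0,0]], squeeze=15)

```text
time_s: 6.33
eef_pos: [0.5007, 0.1642, 0.0514]
eef_rot: [0.098, 0.995, 0.008, 0.016]
force: [0.3, -0.7, -1.8]
finger_gap: 0.0161
```

Run:
```python
from h import *
delta([.5,.1645,.05],np.pi-.19)
for n in ["wrist","side"]: cv2.imwrite(f"pics/{n}5.png",eyes.grab_frame(n)[:,:,::-1])
```

```text
delta cm [0.07 0.01 0.14] norm 0.15 turn -0.006455531281198024 tilt [ 0.0342  0.0132 -0.9993] pos [0.5007 0.1642 0.0514] yaw 2.945 t 6.33 F [ 0.3 -0.7 -1.8] gap 0.016114469043773033
```

View pics/wrist5.png

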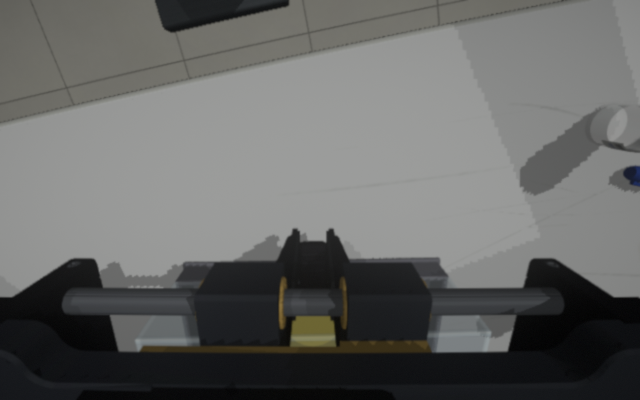

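Run:
```python
import numpy as np
t=np.linspace(0,1.8,19);a=np.pi-np.arctan2(20,131)-t;p=.1325*np.c_[np.cos(a),np.sin(a)]
d=np.diff(p,axis=0)*100
print((-d).round(2).tolist())
```

```text
[[-0.27, -1.3], [-0.39, -1.26], [-0.52, -1.22], [-0.64, -1.16], [-0.75, -1.09], [-0.85, -1.01], [-0.95, -0.92], [-1.04, -0.82], [-1.12, -0.71], [-1.18, -0.6], [-1.24, -0.48], [-1.28, -0.35], [-1.31, -0.22], [-1.32, -0.09], [-1.32, 0.04], [-1.31, 0.17], [-1.29, 0.3], [-1.25, 0.43]]
```

>>> play_rows(motion=[[-0.1,0,-0.6,0,0],[-0.2,0,-0.8,0,0],[-0.45,0,-1.26,0,0],[-0.55,0,-1.22,0,0],[-0.68,0,-1.16,0,0],[-0.78,0,-1.09,0,0]])

```text
time_s: 6.93
eef_pos: [0.527, 0.1591, 0.1166]
eef_rot: [0.098, 0.995, 0.01, 0.017]
force: [4.9, 4.0, -4.8]
finger_gap: 0.0156
```

```bash
cat >> h.py <<'E'
C0=np.array([.577,.1495]);PS=-.19;CX=np.array([np.cos(PS),np.sin(PS)]);CY=np.array([-np.sin(PS),np.cos(PS)])
def lid():
    s=sensors.get_state();m=R.from_quat(s["eef_rot"]).as_matrix()
    g=s["eef_pos"]+m[:,2]*.006
    x=(g[:2]-C0)@CX-.052;y=(g[:2]-C0)@CY;z=g[2]-.024
    print("theta",np.pi-np.arctan2(20,131)-np.arctan2(z,x),"r",np.hypot(x,z),"y",y)
    delta(s["eef_pos"],np.pi-.19)
E
python3 - <<'E'
from h import *
lid()
E
```

```text
theta 0.5489895447995954 r 0.1343659535484546 y 0.00010829221729842341
delta cm [0. 0. 0.] norm 0.0 turn -0.007245473532377922 tilt [ 0.0359  0.017  -0.9992] pos [0.527  0.1591 0.1166] yaw 2.944 t 6.93 F [ 4.9  4.  -4.8] gap 0.015563955683155838
```

Lid moving with the tool; continue the arc.

>>> play_rows(motion=[[-0.88,0,-1.0,0,0],[-0.98,0,-0.9,0,0],[-1.06,0,-0.8,0,0],[-1.14,0,-0.7,0,0],[-1.2,0,-0.58,0,0],[-1.25,0,-0.45,0,0]])

```text
time_s: 7.43
eef_pos: [0.5936, 0.1463, 0.1657]
eef_rot: [0.1, 0.995, 0.014, 0.017]
force: [2.3, 5.5, -11.5]
finger_gap: 0.0158
```

Run:
```python
from h import *
lid()
```

```text
theta 1.167444503630333 r 0.14013105264435644 y 0.00019006153662468972
delta cm [0. 0. 0.] norm 0.0 turn -0.010717791784037978 tilt [ 0.0374  0.0238 -0.999 ] pos [0.5936 0.1463 0.1657] yaw 2.941 t 7.43 F [  2.3   5.5 -11.5] gap 0.015824734274252964
```

>>> play_rows(motion=[[-1.3,0,0.0,0,0],[-1.32,0,0.1,0,0],[-1.34,0,0.15,0,0],[-1.34,0,0.25,0,0],[-1.33,0,0.35,0,0],[-1.3,0,0.45,0,0]])

```text
time_s: 7.93
eef_pos: [0.6737, 0.1312, 0.1597]
eef_rot: [0.1, 0.995, 0.015, 0.011]
force: [-1.2, 3.1, -3.8]
finger_gap: 0.0163
```

Run:
```python
from h import *
lid()
for n in ["top","side"]: cv2.imwrite(f"pics/{n}6.png",eyes.grab_frame(n)[:,:,::-1])
```

```text
theta 1.7640970486692675 r 0.13779930375764995 y 0.0004570501572284265
delta cm [0. 0. 0.] norm 0.0 turn -0.01141726448695879 tilt [ 0.0248  0.0277 -0.9993] pos [0.6737 0.1312 0.1597] yaw 2.94 t 7.93 F [-1.2  3.1 -3.8] gap 0.016267363689000065
```

View pics/side6.png

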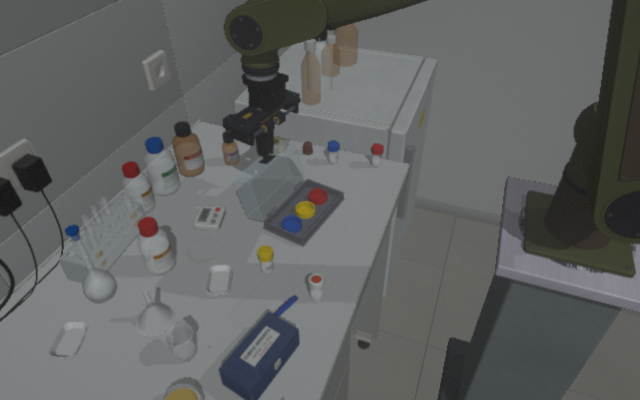

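>>> play_rows(motion=[[0,0,0,0,0.4],[0,0,0,0,0.4],[0,0,0,0,0.4],[0,0,-1,0,0.6],[0,0,-2,0,0.6],[0,0,-2,0,0.6],[0,0,-2,0,0.6],[1,0,-1,0,0.6],[2,0,0,0,0.6],[2,0,0,0,0.6],[2,0,0,0,0.6]])

```text
time_s: 8.95
eef_pos: [0.6036, 0.1389, 0.255]
eef_rot: [0.102, 0.995, 0.013, 0.017]
force: [-0.5, -0.3, -0.6]
finger_gap: 0.0572
```

Run:
```python
from h import *
lid()
for n in ["top","side"]: cv2.imwrite(f"pics/{n}7.png",eyes.grab_frame(n)[:,:,::-1])
for n in["top","side"]:
    im=cv2.imread(f"pics/{n}7.png")[:,:,::-1].copy()
    for c in["red","yellow","blue"]:
        for a,s in blobs(im,c): 
          p=plane(n,a,.016)
          if .4<p[0]<.65 and -.2<p[1]<.4: print(n,c,a,s,p.round(4),plane(n,a,.055).round(4))
t=cv2.imread("pics/side7.png")
cv2.imwrite("pics/sidez7.png",cv2.resize(t[130:310,230:410],None,fx=3.3,fy=3.3,interpolation=cv2.INTER_CUBIC))
```

```text
theta 1.314204723430734 r 0.22622938661786468 y -0.005206500641050701
delta cm [0. 0. 0.] norm 0.0 turn -0.015655335848701935 tilt [ 0.0361  0.0225 -0.9991] pos [0.6036 0.1389 0.255 ] yaw 2.936 t 8.95 F [-0.5 -0.3 -0.6] gap 0.05721877353345593
top red [336.2 193.1] [328 184  18  19 254] [0.5662 0.0943 0.016 ] [0.5624 0.0963 0.055 ]
top red [412.1 231. ] [406 225  13  13 137] [ 0.4733 -0.1004  0.016 ] [ 0.4732 -0.0908  0.055 ]
top red [225.1 230.1] [222 227   7   7  43] [0.4673 0.372  0.016 ] [0.4673 0.3631 0.055 ]
top yellow [238.8 181.5] [233 176  13  12 120] [0.5908 0.3422 0.016 ] [0.586  0.3345 0.055 ]
top yellow [314.5 188.5] [306 180  18  18 254] [0.5769 0.1498 0.016 ] [0.5726 0.1496 0.055 ]
top blue [401.9 186.1] [396 180  13  13 133] [ 0.5877 -0.0741  0.016 ] [ 0.583  -0.0655  0.055 ]
side red [377.1 148.8] [372 144  11  11 101] [ 0.4842 -0.1404  0.016 ] [ 0.4719 -0.0847  0.055 ]
side red [317.6 195.8] [309 188  18  17 245] [0.5654 0.0969 0.016 ] [0.5487 0.1396 0.055 ]
side red [315.8 278.8] [312 276   9   7  49] [0.4795 0.3332 0.016 ] [0.4675 0.3631 0.055 ]
side yellow [304.9 209.3] [295 201  20  18 281] [0.5758 0.1517 0.016 ] [0.5586 0.1915 0.055 ]
side yellow [265.  253.4] [258 246  15  16 205] [0.6026 0.3071 0.016 ] [0.5839 0.3384 0.055 ]
side blue [333.1 145.9] [328 141  11  11 100] [ 0.6001 -0.1136  0.016 ] [ 0.5815 -0.0594  0.055 ]
side blue [291.6 223.5] [282 215  20  18 273] [0.586  0.2056 0.016 ] [0.5682 0.2424 0.055 ]
```

View pics/sidez7.png

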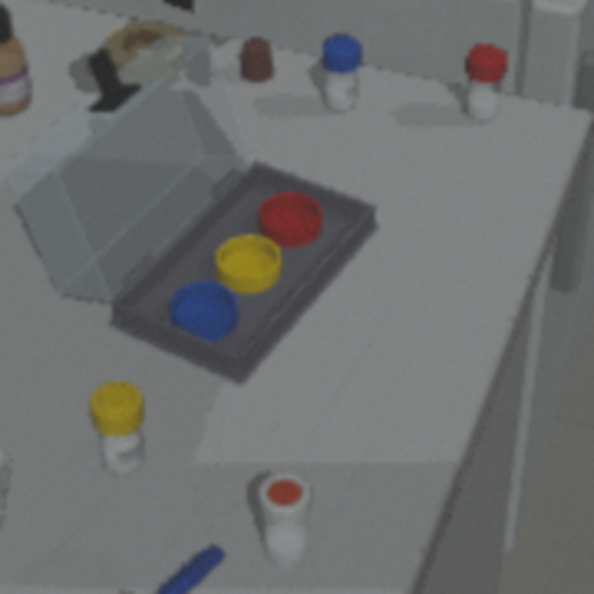

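Run:
```python
from h import *
delta([.586,.3345,.16]);delta([.586,.3345,.056])
```

```text
delta cm [ 5.83 18.48  9.87] norm 21.75 turn None tilt [ 0.0353  0.0228 -0.9991] pos [0.6023 0.1395 0.2549] yaw 2.937 t 9.05 F [-0.  -0.7 -0.2] gap 0.057099548135850116
delta cm [ 6.14 18.17 20.26] norm 27.9 turn None tilt [ 0.0353  0.0228 -0.9991] pos [0.6023 0.1395 0.2549] yaw 2.937 t 9.05 F [-0.  -0.7 -0.2] gap 0.057099548135850116
```

>>> play_rows(motion=[[0.3,1,0.5,0,0.6],[0.7,2.2,1,0,0.6],[0.8,2.5,1.3,0,0.6],[0.8,2.5,1.3,0,0.6],[0.8,2.5,1.3,0,0.6],[0.8,2.5,1.3,0,0.6],[0.8,2.2,1.3,0,0.6],[0.4,1.0,1.0,0,0.6],[0,0,0,0,0.6],[0,0,0,0,0.6]])

```text
time_s: 9.88
eef_pos: [0.5913, 0.323, 0.1692]
eef_rot: [0.104, 0.994, 0.013, 0.022]
force: [0.6, 0.4, 0.4]
finger_gap: 0.0574
```

Run:
```python
from h import *
delta([.586,.3345,.16]);delta([.586,.3345,.056])
cv2.imwrite("pics/w8.png",eyes.grab_frame("wrist")[:,:,::-1])
print(proj("wrist",[.586,.3345,.058]))
```

```text
delta cm [0.8  0.99 0.92] norm 1.57 turn None tilt [ 0.0467  0.0223 -0.9987] pos [0.5913 0.323  0.1692] yaw 2.933 t 9.88 F [0.6 0.4 0.4] gap 0.05737473913559687
delta cm [ 1.22  0.66 11.3 ] norm 11.39 turn None tilt [ 0.0467  0.0223 -0.9987] pos [0.5913 0.323  0.1692] yaw 2.933 t 9.88 F [0.6 0.4 0.4] gap 0.05737473913559687
[321.92344629 189.44137606]
```

View pics/w8.png

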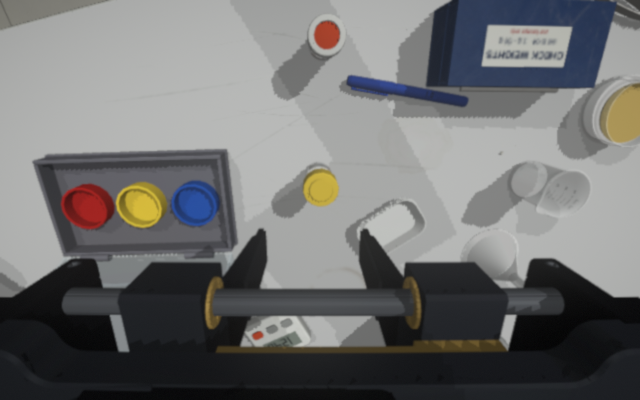

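>>> play_rows(motion=[[0.6,0.3,1,0,0.6],[0.4,0.2,1.5,0,0.6],[0.2,0.1,1.5,0,0.6],[0,0,1.5,0,0.6],[0,0,1.2,0,0.6],[0,0,1,0,0.6],[0,0,0,0,0.6],[0,0,0,0,0.6]])

```text
time_s: 10.6
eef_pos: [0.5889, 0.3274, 0.0931]
eef_rot: [0.109, 0.994, 0.015, 0.027]
force: [0.3, 0.1, 0.9]
finger_gap: 0.0576
```

Run:
```python
from h import *
delta([.585,.3343,.056])
cv2.imwrite("pics/w9.png",eyes.grab_frame("wrist")[:,:,::-1])
print(proj("wrist",[.585,.3343,.058]))
```

```text
delta cm [0.71 0.46 3.7 ] norm 3.8 turn None tilt [ 0.056   0.0246 -0.9981] pos [0.5889 0.3274 0.0931] yaw 2.922 t 10.6 F [0.3 0.1 0.9] gap 0.05757528317301636
[321.6851251  229.46414221]
```

View pics/w9.png

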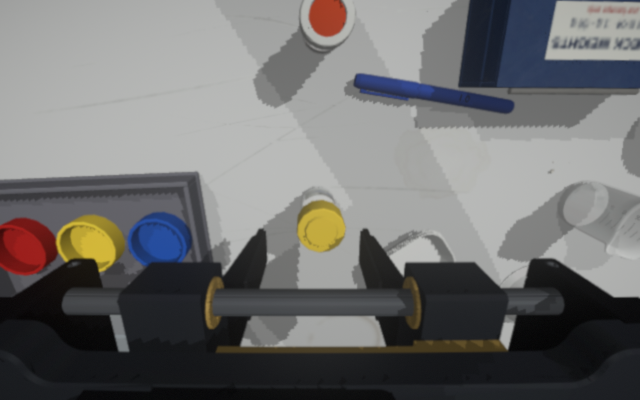

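>>> play_rows(motion=[[0.4,0.2,1,0,0.6],[0.3,0.2,1.1,0,0.6],[0,0,1,0,0.6],[0,0,0,0,0.6]])

```text
time_s: 10.98
eef_pos: [0.586, 0.3347, 0.0624]
eef_rot: [0.109, 0.993, 0.017, 0.029]
force: [-0.0, 0.1, -0.1]
finger_gap: 0.0568
```

Run:
```python
from h import *
delta([.585,.3343,.056])
```

```text
delta cm [ 0.12 -0.09  0.63] norm 0.64 turn None tilt [ 0.0608  0.0269 -0.9978] pos [0.586  0.3347 0.0624] yaw 2.921 t 10.98 F [-0.   0.1 -0.1] gap 0.05683475586136475
```

>>> play_rows(motion=[[0.1,-0.05,0.5,0,0.6],[0,0,0,0,0.3],[0,0,0,0,0.2],[0,0,0,0,0.2],[0,0,0,0,0.2],[0,0,0,0,0.2],[0,0,0,0,0.2]], squeeze=12)

```text
time_s: 11.57
eef_pos: [0.585, 0.335, 0.0563]
eef_rot: [0.109, 0.994, 0.017, 0.029]
force: [0.2, -0.5, -0.3]
finger_gap: 0.0316
```

Run:
```python
from h import *
delta([.585,.3343,.056])
cv2.imwrite("pics/w10.png",eyes.grab_frame("wrist")[:,:,::-1])
```

```text
delta cm [-0.01 -0.07  0.03] norm 0.08 turn None tilt [ 0.0605  0.0267 -0.9978] pos [0.585  0.335  0.0563] yaw 2.922 t 11.57 F [ 0.2 -0.5 -0.3] gap 0.03162265565364381
```

View pics/w10.png

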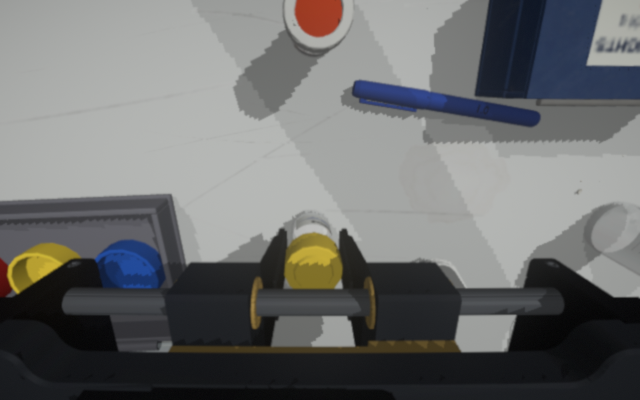

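>>> play_rows(motion=[[0,0,-0.5,0,0.2],[-0.1,0,-1,0,0.2],[-0.1,0,-1.5,0,0.2],[-0.1,0,-1.5,0,0.2],[-0.1,0,-1.5,0,0.2],[-0.1,0,-1.5,0,0.2],[0,0,-0.5,0,0.2],[0,0,0,0,0.2]])

```text
time_s: 12.28
eef_pos: [0.5855, 0.3315, 0.1451]
eef_rot: [0.109, 0.993, 0.017, 0.03]
force: [0.2, 0.6, -1.1]
finger_gap: 0.0319
```

Run:
```python
from h import *
delta([.5763,.1508,.15]); delta([.5763,.1508,.064],np.pi-.19)
```

```text
delta cm [ -3.06 -17.81  -1.04] norm 18.1 turn None tilt [ 0.0626  0.0275 -0.9977] pos [0.5855 0.3315 0.1451] yaw 2.922 t 12.28 F [ 0.2  0.6 -1.1] gap 0.03187465179035388
delta cm [ -2.58 -18.16   7.54] norm 19.83 turn -0.029685206537140463 tilt [ 0.0626  0.0275 -0.9977] pos [0.5855 0.3315 0.1451] yaw 2.922 t 12.28 F [ 0.2  0.6 -1.1] gap 0.03187465179035388
```

>>> play_rows(motion=[[-0.1,-0.8,-0.1,0,0.2],[-0.3,-1.6,-0.1,-0.01,0.2],[-0.4,-2.4,-0.1,-0.01,0.2],[-0.4,-2.4,-0.1,-0.01,0.2],[-0.4,-2.4,-0.1,0,0.2],[-0.4,-2.4,-0.1,0,0.2],[-0.4,-2.4,-0.1,0,0.2],[-0.3,-1.6,-0.1,0,0.2],[-0.2,-0.8,0,0,0.2],[0,0,0,0,0.2],[0,0,0,0,0.2]])

```text
time_s: 13.2
eef_pos: [0.5748, 0.1496, 0.14]
eef_rot: [0.093, 0.995, 0.014, 0.024]
force: [-0.3, -0.1, -0.7]
finger_gap: 0.0315
```

Run:
```python
from h import *
delta([.5763,.1508,.15]); delta([.5763,.1508,.064],np.pi-.19)
for n in ["wrist","side"]:cv2.imwrite(f"pics/{n}11.png",eyes.grab_frame(n)[:,:,::-1])
t=cv2.imread("pics/side11.png")
cv2.imwrite("pics/sidez11.png",cv2.resize(t[130:310,230:410],None,fx=3.3,fy=3.3,interpolation=cv2.INTER_CUBIC))
```

```text
delta cm [-0.17  0.18 -0.99] norm 1.02 turn None tilt [ 0.0506  0.0243 -0.9984] pos [0.5748 0.1496 0.14  ] yaw 2.955 t 13.2 F [-0.3 -0.1 -0.7] gap 0.031500091505206836
delta cm [ 0.22 -0.11  7.6 ] norm 7.6 turn 0.0038797101511818255 tilt [ 0.0506  0.0243 -0.9984] pos [0.5748 0.1496 0.14  ] yaw 2.955 t 13.2 F [-0.3 -0.1 -0.7] gap 0.031500091505206836
```

View pics/wrist11.png

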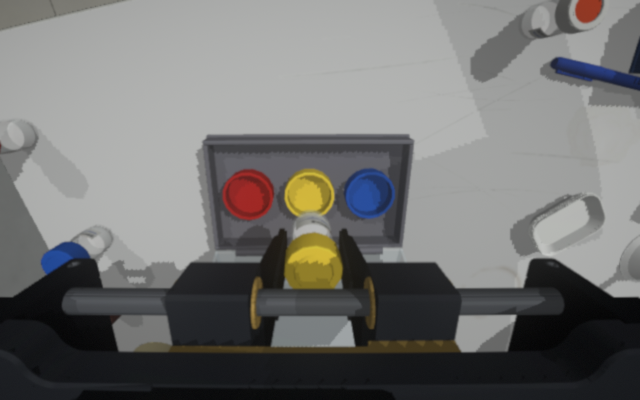

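View pics/sidez11.png

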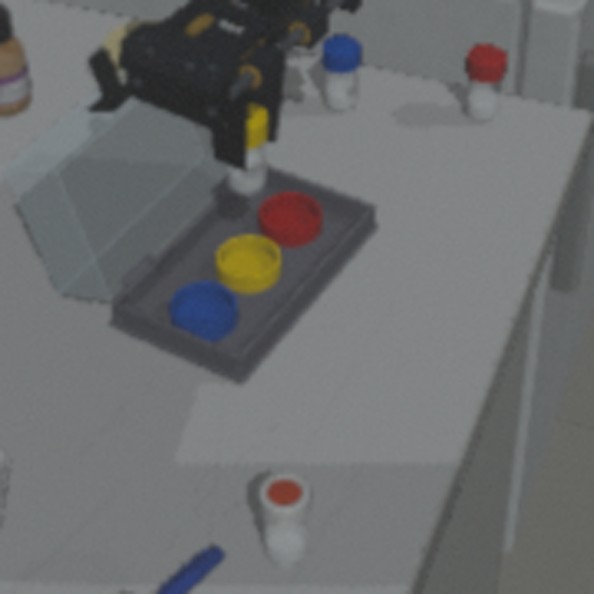

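>>> play_rows(motion=[[0,-0.05,0.8,0,0.2],[0.05,0,1.2,0,0.2],[0.05,0,1.2,0,0.2],[0.05,0,1.2,0,0.2],[0,0,0.8,0,0.2],[0,0,0.3,0,0.2],[0,0,0,0,0.2]])

```text
time_s: 13.88
eef_pos: [0.5747, 0.1555, 0.0769]
eef_rot: [0.089, 0.996, 0.014, 0.022]
force: [-0.5, 0.4, 0.0]
finger_gap: 0.0315
```

Run:
```python
from h import *
delta([.5763,.1508,.064],np.pi-.19)
for n in ["wrist","side"]:cv2.imwrite(f"pics/{n}12.png",eyes.grab_frame(n)[:,:,::-1])
t=cv2.imread("pics/side12.png")
cv2.imwrite("pics/sidez12.png",cv2.resize(t[130:310,230:410],None,fx=3.3,fy=3.3,interpolation=cv2.INTER_CUBIC))
```

```text
delta cm [-0.19 -0.48  1.29] norm 1.39 turn 0.010823451985510157 tilt [ 0.0472  0.0247 -0.9986] pos [0.5747 0.1555 0.0769] yaw 2.962 t 13.88 F [-0.5  0.4  0. ] gap 0.03149714924095842
```

View pics/sidez12.png

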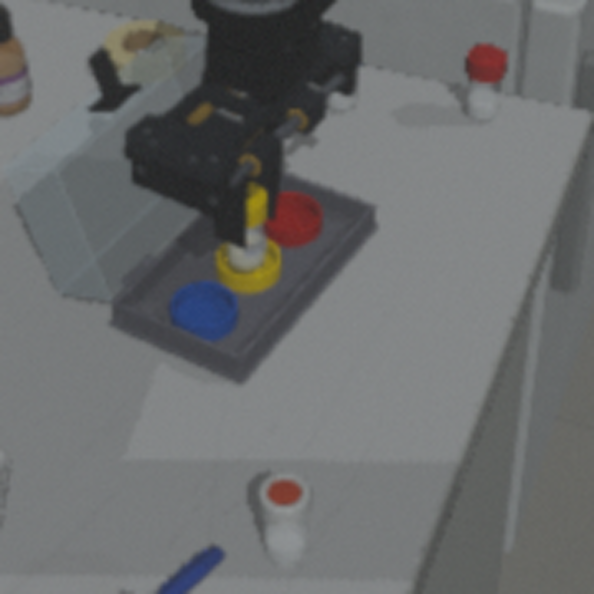

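>>> play_rows(motion=[[-0.1,-0.4,0,0,0.2],[0,-0.05,0.4,0,0.2],[0,0,0.4,0,0.2],[0,0,0.1,0,0.2]])

```text
time_s: 14.32
eef_pos: [0.5781, 0.1507, 0.0712]
eef_rot: [0.089, 0.996, 0.015, 0.026]
force: [-0.5, 0.9, -0.6]
finger_gap: 0.0316
```

Run:
```python
from h import *
delta([.5763,.1508,.064],np.pi-.19)
```

```text
delta cm [ 0.21 -0.05  0.71] norm 0.74 turn 0.010203998713461448 tilt [ 0.0541  0.0257 -0.9982] pos [0.5781 0.1507 0.0712] yaw 2.962 t 14.32 F [-0.5  0.9 -0.6] gap 0.03160109178750407
```

>>> play_rows(motion=[[0.1,0,0.4,0,0.2],[0,0,0.2,0,0.2],[0,0,0.1,0,0.2]])

```text
time_s: 14.57
eef_pos: [0.578, 0.1509, 0.0641]
eef_rot: [0.09, 0.996, 0.015, 0.027]
force: [0.1, -0.1, -0.5]
finger_gap: 0.0317
```

Run:
```python
from h import *
delta([.5763,.1508,.063],np.pi-.19)
```

```text
delta cm [ 0.17 -0.05  0.1 ] norm 0.2 turn 0.009718253220571516 tilt [ 0.0555  0.0259 -0.9981] pos [0.578  0.1509 0.0641] yaw 2.961 t 14.57 F [ 0.1 -0.1 -0.5] gap 0.03169713084886574
```

>>> play_rows(motion=[[0.1,0,0.15,0,0.2],[0,0,0,0,0.2]])

```text
time_s: 14.73
eef_pos: [0.5784, 0.1511, 0.0642]
eef_rot: [0.089, 0.995, 0.015, 0.028]
force: [-0.5, 0.4, -0.4]
finger_gap: 0.0317
```

Run:
```python
from h import *
delta([.5763,.1508,.061],np.pi-.19)
for n in ["wrist","side"]:cv2.imwrite(f"pics/{n}13.png",eyes.grab_frame(n)[:,:,::-1])
t=cv2.imread("pics/side13.png")
cv2.imwrite("pics/sidez13.png",cv2.resize(t[130:310,230:410],None,fx=3.3,fy=3.3,interpolation=cv2.INTER_CUBIC))
```

```text
delta cm [ 0.22 -0.08  0.31] norm 0.39 turn 0.009905355841532515 tilt [ 0.0583  0.0256 -0.998 ] pos [0.5784 0.1511 0.0642] yaw 2.961 t 14.73 F [-0.5  0.4 -0.4] gap 0.031726292147396605
```

View pics/sidez13.png

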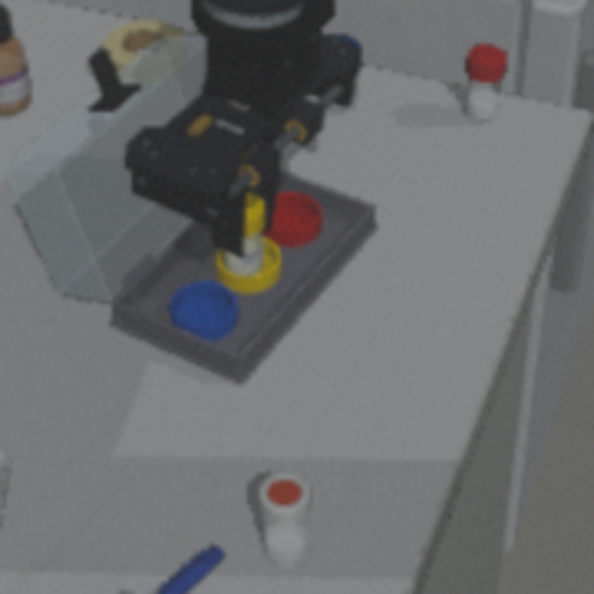

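>>> play_rows(motion=[[0.2,0,0.35,0,0.2],[0,0,0,0,0.2]])

```text
time_s: 15.0
eef_pos: [0.579, 0.1514, 0.0636]
eef_rot: [0.089, 0.995, 0.015, 0.031]
force: [-0.5, 0.2, -1.1]
finger_gap: 0.0318
```

Run:
```python
from h import *
delta([.5763,.1508,.061],np.pi-.19)
```

```text
delta cm [ 0.27 -0.12  0.24] norm 0.38 turn 0.01039647836560409 tilt [ 0.0636  0.0251 -0.9977] pos [0.579  0.1514 0.0636] yaw 2.962 t 15.0 F [-0.5  0.2 -1.1] gap 0.03184329142961555
```

>>> play_rows(motion=[[0,0,0,0,0.45],[0,0,0,0,0.45],[0,0,0,0,0.45],[0,0,-0.5,0,0.45],[-0.1,0,-1,0,0.45],[-0.1,0,-1.5,0,0.5],[-0.1,0,-2,0,0.6],[-0.1,0,-2,0,0.6],[0,0,-1,0,0.6]])

```text
time_s: 15.75
eef_pos: [0.5741, 0.1484, 0.1434]
eef_rot: [0.089, 0.996, 0.014, 0.025]
force: [0.6, 0.1, 0.1]
finger_gap: 0.0562
```

Run:
```python
from h import *
delta([.583,-.0655,.15],np.pi-.19)
for n in ["top","side"]:cv2.imwrite(f"pics/{n}14.png",eyes.grab_frame(n)[:,:,::-1])
t=cv2.imread("pics/side14.png")
cv2.imwrite("pics/sidez14.png",cv2.resize(t[130:310,230:410],None,fx=3.3,fy=3.3,interpolation=cv2.INTER_CUBIC))
```

```text
delta cm [ -4.72 -20.86  -1.13] norm 21.42 turn 0.01076223592771175 tilt [ 0.0529  0.0241 -0.9983] pos [0.5741 0.1484 0.1434] yaw 2.962 t 15.75 F [0.6 0.1 0.1] gap 0.05618991316994988
```

View pics/sidez14.png

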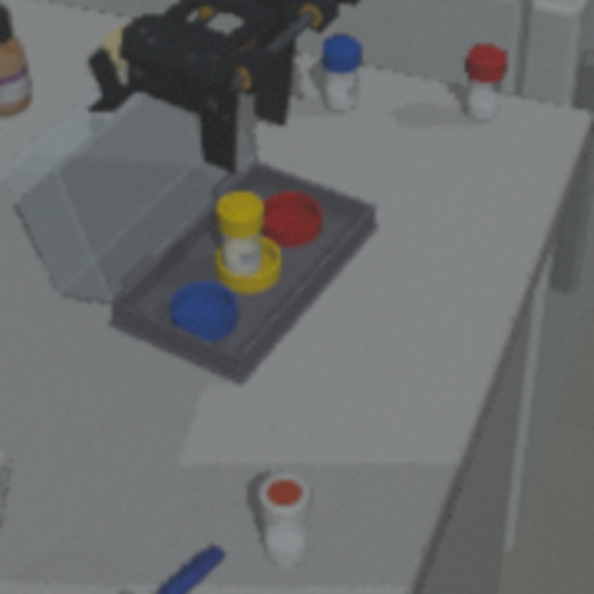

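>>> play_rows(motion=[[-0.2,-0.9,-0.1,0,0.6],[-0.4,-1.8,-0.2,0,0.6],[-0.6,-2.7,-0.2,0,0.6],[-0.6,-2.7,-0.2,0,0.6],[-0.6,-2.7,-0.2,0,0.6],[-0.6,-2.7,-0.2,0,0.6],[-0.6,-2.7,-0.2,0,0.6],[-0.5,-2.2,-0.1,0,0.6],[-0.4,-1.6,0,0,0.6],[-0.2,-0.8,0,0,0.6],[0,0,0,0,0.6]])

```text
time_s: 16.77
eef_pos: [0.5751, -0.0779, 0.1384]
eef_rot: [0.088, 0.996, 0.014, 0.016]
force: [1.2, -0.7, 0.6]
finger_gap: 0.0567
```

Run:
```python
from h import *
delta([.583,-.0655,.15],np.pi-.19)
delta([.583,-.0655,.057],np.pi-.19)
cv2.imwrite("pics/w15.png",eyes.grab_frame("wrist")[:,:,::-1])
print(proj("wrist",[.583,-.0655,.058]))
im=cv2.imread("pics/w15.png")[:,:,::-1].copy()
for b in blobs(im,"blue",200): print(b, plane("wrist",b[0],.057))
print(sensors.get_state()["qpos"])
```

```text
delta cm [-0.6   1.39 -1.1 ] norm 1.87 turn 0.013917306598374868 tilt [ 0.0333  0.0253 -0.9991] pos [ 0.5751 -0.0779  0.1384] yaw 2.966 t 16.77 F [ 1.2 -0.7  0.6] gap 0.056660110285291436
delta cm [-0.33  1.1   8.2 ] norm 8.28 turn 0.013917306598374868 tilt [ 0.0333  0.0253 -0.9991] pos [ 0.5751 -0.0779  0.1384] yaw 2.966 t 16.77 F [ 1.2 -0.7  0.6] gap 0.056660110285291436
[326.87703492 219.13899095]
(array([616.9, 143.7]), array([ 584,  129,   56,   45, 1141], dtype=int32)) [0.56353383 0.16591546 0.057     ]
(array([325.6, 216.8]), array([ 307,  197,   39,   40, 1212], dtype=int32)) [ 0.5812528  -0.06617199  0.057     ]
[-0.24091634  0.03928026  1.91760202  0.03573632  1.15932571 -1.65049684]
```

View pics/w15.png

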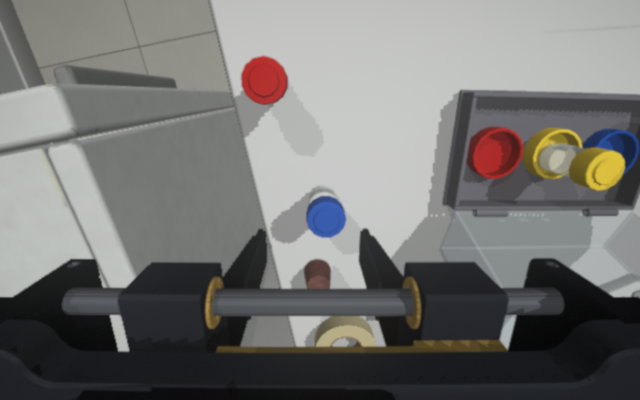

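Run:
```python
from h import *
a=cv2.imread("pics/side0.png")[20:220,220:460];b=cv2.imread("pics/top0.png")[20:270,390:600]
cv2.imwrite("pics/a.png",cv2.resize(a,None,fx=3,fy=3));cv2.imwrite("pics/b.png",cv2.resize(b,None,fx=2.4,fy=2.4))
```

```text
(no output)
```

View pics/a.png

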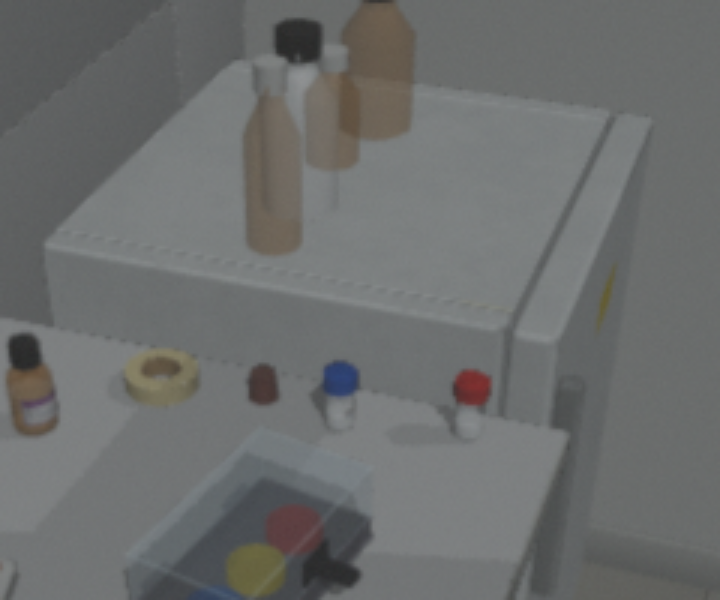

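View pics/b.png

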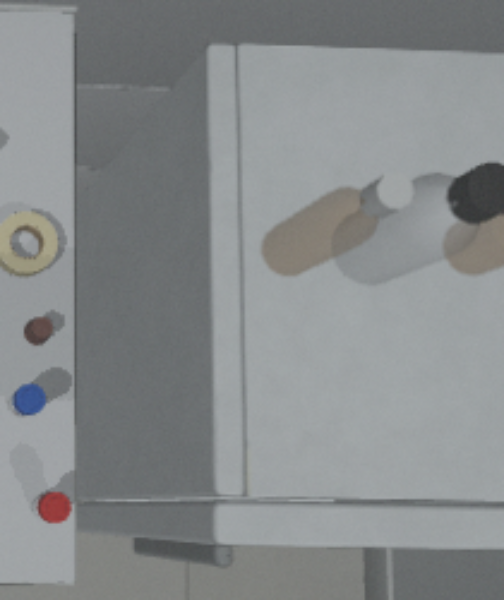

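Run:
```python
from h import *
for s,t in [((387.3,129.3),(478.75,227)),((236.7,101.7),(477.5,38.75)),((403,133),(478.7,246))]:
    l=[ray("side",s),ray("top",t)];p=tri(l);print(p.round(3),proj("side",p),proj("top",p))
print(plane("top",(421,200),0))
s=sensors.get_state();print(s["qpos"],s["force"],s["eef_pos"])
```

```text
[ 0.488 -0.282 -0.007] [387.8367334 129.2858133] [478.57535201 226.42290608]
[ 1.001 -0.291 -0.014] [235.63131107 101.42819266] [477.8148408   40.04246808]
[ 0.44  -0.282 -0.01 ] [403.98660002 132.94723066] [478.37879689 244.94524364]
[ 0.55422812 -0.12776569  0.        ]
[-0.24091634  0.03928026  1.91760202  0.03573632  1.15932571 -1.65049684] [-0.58855748 -0.03655012 -0.01056798] [ 0.57483259 -0.07702658  0.13816477]
```

>>> play_rows(motion=[[-0.2,0.5,0.8,0,0.6],[-0.1,0.4,1.3,0,0.6],[0,0.1,1.3,0,0.6],[0,0,1.2,0,0.6],[0,0,0.6,0,0.6],[0,0,0,0,0.6]])

```text
time_s: 17.32
eef_pos: [0.5799, -0.0601, 0.0784]
eef_rot: [0.085, 0.996, 0.015, 0.013]
force: [0.4, -0.3, -0.7]
finger_gap: 0.0572
```

Run:
```python
from h import *
delta([.582,-.066,.057],np.pi-.19)
cv2.imwrite("pics/w16.png",eyes.grab_frame("wrist")[:,:,::-1])
im=cv2.imread("pics/w16.png")[:,:,::-1].copy()
for b in blobs(im,"blue",200): print(b, plane("wrist",b[0],.056))
```

```text
delta cm [-0.26 -0.62  2.12] norm 2.23 turn 0.019957437079488383 tilt [ 0.028   0.0282 -0.9992] pos [ 0.5799 -0.0601  0.0784] yaw 2.972 t 17.32 F [ 0.4 -0.3 -0.7] gap 0.057177560829000024
(array([302.9, 251.1]), array([ 278,  225,   51,   53, 2132], dtype=int32)) [ 0.58128348 -0.06668172  0.056     ]
```

View pics/w16.png

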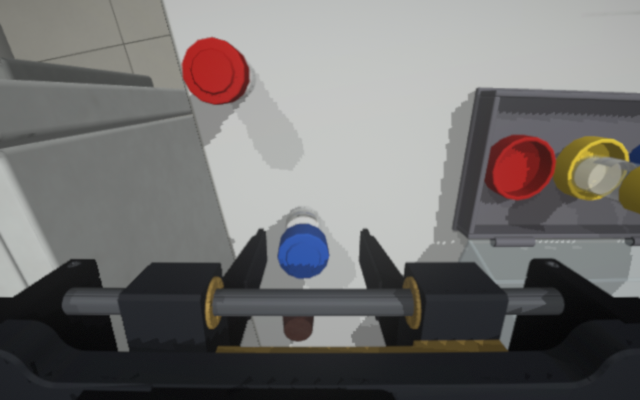

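>>> play_rows(motion=[[-0.1,-0.5,0.2,0.01,0.6],[-0.05,-0.1,0.8,0,0.6],[0,0,0.7,0,0.6],[0,0,0.2,0,0.6]])

```text
time_s: 17.7
eef_pos: [0.5824, -0.0665, 0.0596]
eef_rot: [0.09, 0.996, 0.015, 0.014]
force: [0.2, -0.0, 0.0]
finger_gap: 0.0571
```

Run:
```python
from h import *
delta([.5815,-.0665,.057],np.pi-.19)
```

```text
delta cm [ 0.09 -0.03  0.26] norm 0.27 turn 0.009255786922835796 tilt [ 0.0314  0.0273 -0.9991] pos [ 0.5824 -0.0665  0.0596] yaw 2.961 t 17.7 F [ 0.2 -0.   0. ] gap 0.057117150633550405
```

>>> play_rows(motion=[[0.1,0,0.25,0,0.6],[0,0,0,0,0.3],[0,0,0,0,0.2],[0,0,0,0,0.2],[0,0,0,0,0.2],[0,0,0,0,0.2],[0,0,0,0,0.2]], squeeze=12)

```text
time_s: 18.28
eef_pos: [0.5818, -0.0668, 0.0572]
eef_rot: [0.09, 0.996, 0.015, 0.015]
force: [-0.3, -0.1, 0.7]
finger_gap: 0.0317
```

>>> play_rows(motion=[[0,0,-0.5,0,0.2],[0,0,-1,0,0.2],[0,0,-1.5,0,0.2],[0,0,-2,0,0.2],[0,0,-2,0,0.2],[0,0,-1.5,0,0.2],[0,0,-0.5,0,0.2],[0,0,0,0,0.2]])

```text
time_s: 18.95
eef_pos: [0.5786, -0.0693, 0.1556]
eef_rot: [0.09, 0.996, 0.015, 0.016]
force: [-1.0, 0.1, -0.1]
finger_gap: 0.0313
```

Run:
```python
from h import *
delta([.5869,.2055,.15],np.pi-.19)
t=eyes.grab_frame("side")[:,:,::-1]
cv2.imwrite("pics/sidez17.png",cv2.resize(t[130:310,230:410],None,fx=3.3,fy=3.3,interpolation=cv2.INTER_CUBIC))
```

```text
delta cm [ 4.15 27.15  1.32] norm 27.5 turn 0.008626743274971815 tilt [ 0.0336  0.0267 -0.9991] pos [ 0.5786 -0.0693  0.1556] yaw 2.96 t 18.95 F [-1.   0.1 -0.1] gap 0.031265066393036146
```

View pics/sidez17.png

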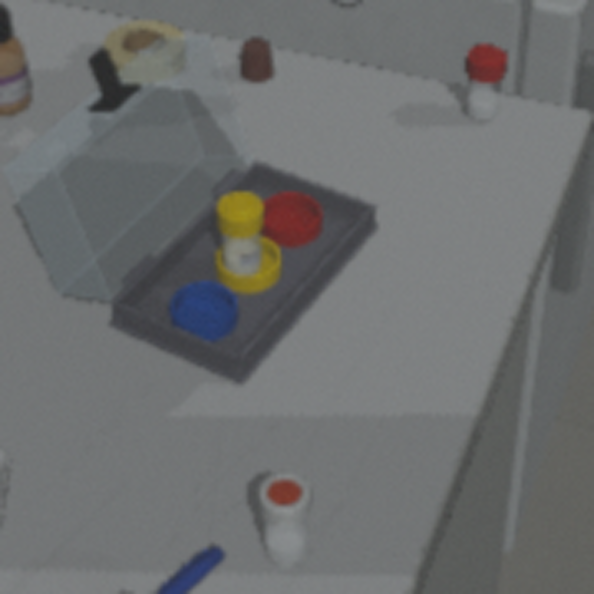

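>>> play_rows(motion=[[0.1,0.8,0,0,0.2],[0.3,1.7,0,0,0.2],[0.45,2.8,0,0,0.2],[0.45,2.8,0,0,0.2],[0.45,2.8,0,0,0.2],[0.45,2.8,0,0,0.2],[0.45,2.8,0,0,0.2],[0.45,2.8,0,0,0.2],[0.45,2.8,0,0,0.2],[0.3,2.0,0,0,0.2],[0.2,1.2,0,0,0.2],[0.1,0.6,0,0,0.2],[0,0,0,0,0.2]])

```text
time_s: 20.08
eef_pos: [0.5746, 0.209, 0.145]
eef_rot: [0.092, 0.996, 0.013, 0.002]
force: [0.4, -0.9, 0.3]
finger_gap: 0.0308
```

Run:
```python
from h import *
delta([.5867,.2055,.1],np.pi-.19)
cv2.imwrite("pics/w18.png",eyes.grab_frame("wrist")[:,:,::-1])
```

```text
delta cm [-1.25 -0.24  4.5 ] norm 4.67 turn 0.006119755381159386 tilt [ 0.0061  0.0258 -0.9996] pos [0.5746 0.209  0.145 ] yaw 2.958 t 20.08 F [ 0.4 -0.9  0.3] gap 0.03075402122402374
```

View pics/w18.png

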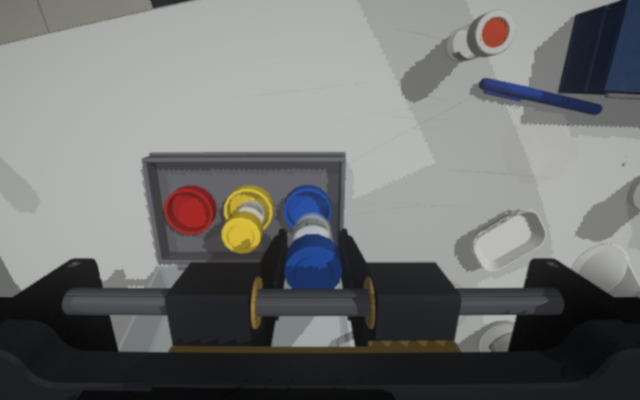

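>>> play_rows(motion=[[-0.6,-0.1,0.5,0,0.2],[-0.5,-0.1,1.2,0,0.2],[-0.1,-0.05,1.3,0,0.2],[0,0,1.2,0,0.2],[0,0,0.8,0,0.2],[0,0,0,0,0.2]])

```text
time_s: 20.63
eef_pos: [0.5874, 0.199, 0.0879]
eef_rot: [0.095, 0.995, 0.012, 0.001]
force: [-0.3, -0.1, -0.3]
finger_gap: 0.0314
```

Run:
```python
from h import *
delta([.588,.2055,.0645],np.pi-.19)
im=eyes.grab_frame("wrist");cv2.imwrite("pics/w19.png",im[:,:,::-1])
for b in blobs(im,"yellow",200): print(b, plane("wrist",b[0],.064))
```

```text
delta cm [0.06 0.59 2.36] norm 2.43 turn -0.0008237196633738009 tilt [ 0.0037  0.0236 -0.9997] pos [0.5874 0.199  0.0879] yaw 2.951 t 20.63 F [-0.3 -0.1 -0.3] gap 0.03138667349044207
(array([239.3, 227.7]), array([ 207,  187,   69,   77, 3466], dtype=int32)) [0.566178   0.15810727 0.064     ]
(array([359. , 347.4]), array([ 199,  341,  260,   12, 1387], dtype=int32)) [0.66960366 0.21556171 0.064     ]
```

View pics/w19.png

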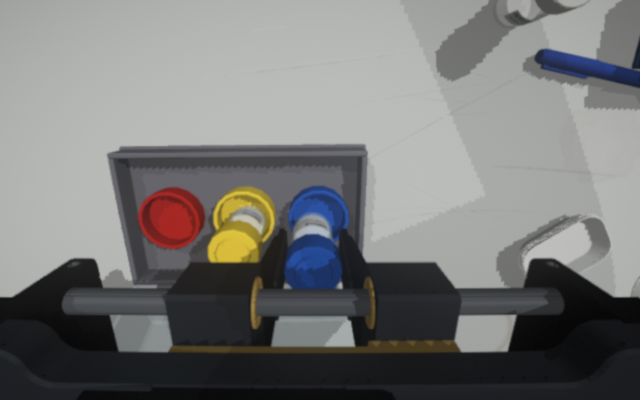

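>>> play_rows(motion=[[0,0.6,0,0,0.2],[0,0,0,0,0.2]])

```text
time_s: 20.85
eef_pos: [0.5885, 0.2049, 0.0881]
eef_rot: [0.096, 0.995, 0.012, 0.0]
force: [-0.8, -0.0, -0.1]
finger_gap: 0.0312
```

Run:
```python
from h import *
print(plane("wrist",(235,241),.065))
delta([.588,.2055,.0645],np.pi-.19)
```

```text
[0.57463172 0.1595762  0.065     ]
delta cm [ 0.06 -0.01  2.36] norm 2.36 turn -0.0017733223505116413 tilt [ 0.0031  0.0235 -0.9997] pos [0.5885 0.2049 0.0881] yaw 2.95 t 20.85 F [-0.8 -0.  -0.1] gap 0.031246843589868095
```

>>> play_rows(motion=[[0,0.1,0.5,0,0.2],[0,0.1,0.8,0,0.2],[0,0,0.5,0,0.2],[0,0,0.2,0,0.2]])

```text
time_s: 21.18
eef_pos: [0.5906, 0.2086, 0.0696]
eef_rot: [0.095, 0.995, 0.012, 0.003]
force: [-1.1, -0.8, -0.4]
finger_gap: 0.0314
```

Run:
```python
from h import *
delta([.588,.207,.0645],np.pi-.19)
```

```text
delta cm [ 0.23 -0.22  0.5 ] norm 0.6 turn -0.00014464796952085024 tilt [ 0.0077  0.0239 -0.9997] pos [0.5906 0.2086 0.0696] yaw 2.951 t 21.18 F [-1.1 -0.8 -0.4] gap 0.031382290400475445
```

>>> play_rows(motion=[[0.2,-0.2,0.2,0,0.2],[0,0,0.3,0,0.2],[0,0,0.1,0,0.2]])

```text
time_s: 21.43
eef_pos: [0.5889, 0.2077, 0.0644]
eef_rot: [0.095, 0.995, 0.013, 0.003]
force: [-2.4, -1.4, 7.7]
finger_gap: 0.0315
```

Run:
```python
from h import *
delta([.588,.207,.0645],np.pi-.19)
t=eyes.grab_frame("side")[:,:,::-1]
cv2.imwrite("pics/sidez20.png",cv2.resize(t[130:310,230:410],None,fx=3.3,fy=3.3,interpolation=cv2.INTER_CUBIC))
```

```text
delta cm [ 0.07 -0.09 -0.01] norm 0.11 turn 0.00010460774698239916 tilt [ 0.0092  0.0249 -0.9996] pos [0.5889 0.2077 0.0644] yaw 2.952 t 21.43 F [-2.4 -1.4  7.7] gap 0.03149992642732391
```

View pics/sidez20.png

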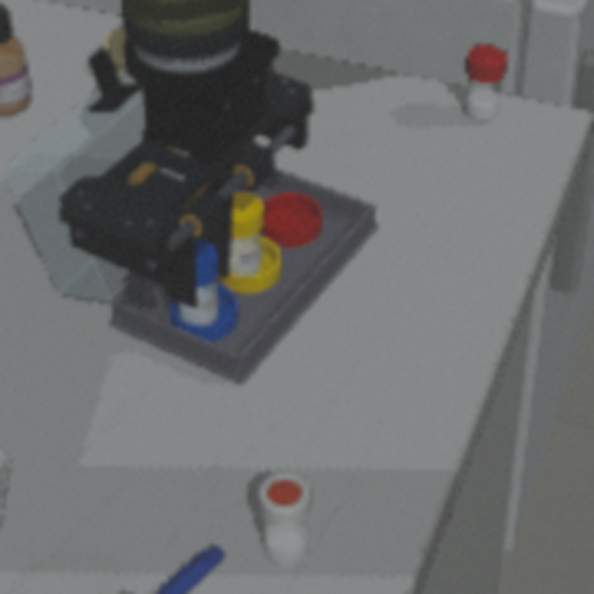

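>>> play_rows(motion=[[0,0,0,0,0.38],[0,0,0,0,0.41],[0,0,0,0,0.41],[0,0,-0.5,0,0.41],[0,0,-1,0,0.41],[0,0,-1.5,0,0.41],[0,0,-2,0,0.5],[0,0,-2,0,0.6],[0,0,-1,0,0.6]])

```text
time_s: 22.23
eef_pos: [0.5858, 0.2051, 0.1458]
eef_rot: [0.095, 0.995, 0.012, 0.0]
force: [0.6, -0.1, 1.7]
finger_gap: 0.0534
```

Run:
```python
from h import *
delta([.473,-.091,.15],np.pi-.19)
t=eyes.grab_frame("side")[:,:,::-1]
cv2.imwrite("pics/sidez21.png",cv2.resize(t[130:310,230:410],None,fx=3.3,fy=3.3,interpolation=cv2.INTER_CUBIC))
```

```text
delta cm [  5.47 -31.18  -1.16] norm 31.68 turn -0.0003032765347534827 tilt [ 0.0032  0.024  -0.9997] pos [0.5858 0.2051 0.1458] yaw 2.951 t 22.23 F [ 0.6 -0.1  1.7] gap 0.0533786044013018
```

View pics/sidez21.png

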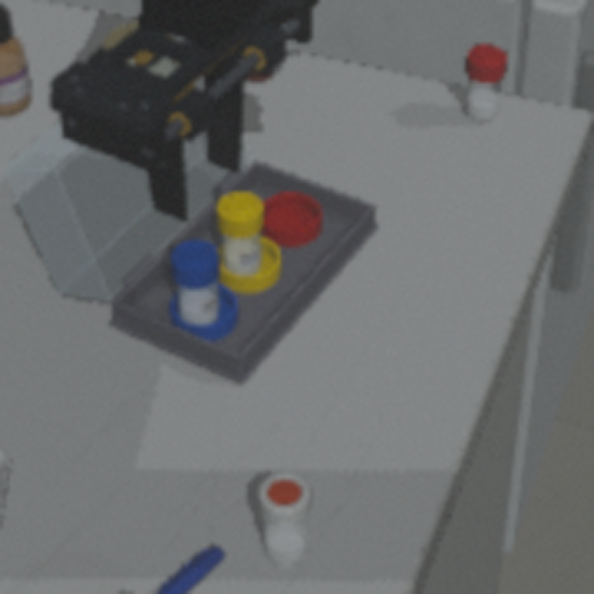

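>>> play_rows(motion=[[0.1,-0.9,-0.2,0,0.6],[0.3,-1.8,-0.2,0,0.6],[0.5,-2.8,-0.1,0,0.6],[0.5,-2.8,-0.1,0,0.6],[0.5,-2.8,-0.1,0,0.6],[0.5,-2.8,-0.1,0,0.6],[0.5,-2.8,-0.1,0,0.6],[0.5,-2.8,-0.1,0,0.6],[0.5,-2.8,-0.1,0,0.6],[0.5,-2.8,-0.1,0,0.6],[0.4,-2.2,0,0,0.6],[0.3,-1.4,0,0,0.6],[0.1,-0.6,0,0,0.6],[0,0,0,0,0.6]])

```text
time_s: 23.45
eef_pos: [0.4661, -0.0883, 0.1423]
eef_rot: [0.094, 0.995, 0.012, -0.005]
force: [1.4, 0.3, -0.3]
finger_gap: 0.0574
```

Run:
```python
from h import *
delta([.473,-.091,.057],np.pi-.19)
im=eyes.grab_frame("wrist");cv2.imwrite("pics/w22.png",im[:,:,::-1])
for b in blobs(im,"red",200): print(b, plane("wrist",b[0],.057))
```

```text
delta cm [-0.83 -0.34  8.52] norm 8.57 turn 0.0017608329802949463 tilt [-0.0072  0.0252 -0.9997] pos [ 0.4661 -0.0883  0.1423] yaw 2.953 t 23.45 F [ 1.4  0.3 -0.3] gap 0.057350545827421294
(array([307.8, 220.8]), array([ 290,  201,   37,   40, 1174], dtype=int32)) [ 0.4715688  -0.09166264  0.057     ]
(array([504., 257.]), array([ 481,  234,   48,   47, 1714], dtype=int32)) [0.5377838  0.06814052 0.057     ]
```

View pics/w22.png

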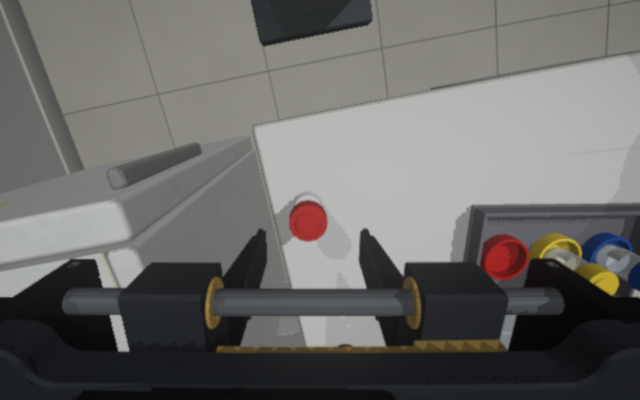

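>>> play_rows(motion=[[-0.4,-0.2,0.6,0,0.6],[-0.3,-0.1,1.3,0,0.6],[0,0,1.3,0,0.6],[0,0,1.2,0,0.6],[0,0,0.6,0,0.6],[0,0,0,0,0.6]])

```text
time_s: 24.0
eef_pos: [0.4753, -0.087, 0.0885]
eef_rot: [0.091, 0.996, 0.013, -0.004]
force: [-0.8, 0.0, 0.6]
finger_gap: 0.057
```

Run:
```python
from h import *
delta([.472,-.0915,.057],np.pi-.19)
im=eyes.grab_frame("wrist");cv2.imwrite("pics/w23.png",im[:,:,::-1])
for b in blobs(im,"red",200): print(b, plane("wrist",b[0],.056))
```

```text
delta cm [ 0.21 -0.58  3.14] norm 3.19 turn 0.008672666400542095 tilt [-0.006   0.0264 -0.9996] pos [ 0.4753 -0.087   0.0885] yaw 2.96 t 24.0 F [-0.8  0.   0.6] gap 0.056983329957760905
(array([303.7, 237.7]), array([ 280,  212,   48,   52, 1974], dtype=int32)) [ 0.47184913 -0.09242212  0.056     ]
(array([531. , 265.6]), array([514, 251,  55,  38, 574], dtype=int32)) [0.52206501 0.0550198  0.056     ]
```

>>> play_rows(motion=[[0.2,-0.5,0.4,0,0.6],[0.1,-0.1,1.0,0,0.6],[0,0,1.0,0,0.6],[0,0,0.4,0,0.6],[0,0,0,0,0.6]])

```text
time_s: 24.47
eef_pos: [0.4727, -0.0919, 0.0601]
eef_rot: [0.09, 0.996, 0.012, -0.002]
force: [-0.3, 0.1, -0.8]
finger_gap: 0.0568
```

Run:
```python
from h import *
delta([.472,-.092,.057],np.pi-.19)
```

```text
delta cm [ 0.07 -0.03  0.31] norm 0.31 turn 0.010250513079121948 tilt [-0.0019  0.0251 -0.9997] pos [ 0.4727 -0.0919  0.0601] yaw 2.962 t 24.47 F [-0.3  0.1 -0.8] gap 0.0567941059713422
```

>>> play_rows(motion=[[0.1,0,0.25,0,0.6],[0,0,0,0,0.3],[0,0,0,0,0.2],[0,0,0,0,0.2],[0,0,0,0,0.2],[0,0,0,0,0.2],[0,0,0,0,0.2]], squeeze=12)

```text
time_s: 25.05
eef_pos: [0.4721, -0.092, 0.0579]
eef_rot: [0.09, 0.996, 0.012, -0.001]
force: [0.2, 0.0, -0.1]
finger_gap: 0.0313
```

>>> play_rows(motion=[[0,0,-0.5,0,0.2],[0,0,-1,0,0.2],[0,0,-1.5,0,0.2],[0,0,-2,0,0.2],[0,0,-2,0,0.2],[0,0,-1.5,0,0.2],[0,0,-0.5,0,0.2],[0,0,0,0,0.2]])

```text
time_s: 25.72
eef_pos: [0.4719, -0.0942, 0.1562]
eef_rot: [0.09, 0.996, 0.012, -0.001]
force: [0.0, -0.8, -0.4]
finger_gap: 0.0315
```

Run:
```python
from h import *
delta([.565,.0945,.15],np.pi-.19)
im=eyes.grab_frame("top")
for b in blobs(im,"yellow",50): 
  if 280<b[0][0]<350: print(b, plane("top",b[0],.064))
cv2.imwrite("pics/w24.png",eyes.grab_frame("wrist")[:,:,::-1])
```

```text
delta cm [-5.78 20.21  1.08] norm 21.05 turn 0.010073392763287448 tilt [ 2.000e-04  2.440e-02 -9.997e-01] pos [ 0.4719 -0.0942  0.1562] yaw 2.962 t 25.72 F [ 0.  -0.8 -0.4] gap 0.03154978643722193
(array([314.4, 188.2]), array([306, 179,  18,  19, 258], dtype=int32)) [0.57239212 0.14983171 0.064     ]
```

View pics/w24.png

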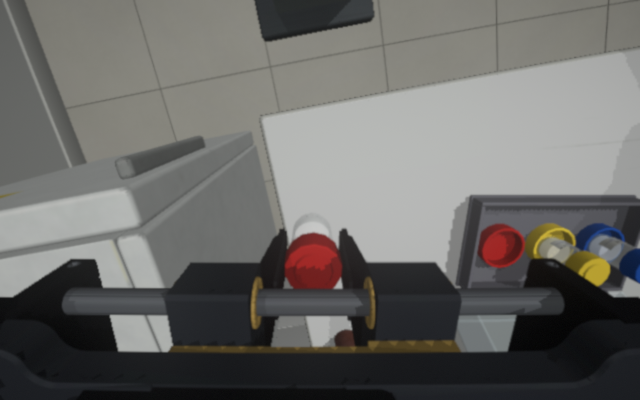

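>>> play_rows(motion=[[-0.2,0.8,0,0,0.2],[-0.4,1.6,0,0.01,0.2],[-0.7,2.5,0,0,0.2],[-0.7,2.5,0,0,0.2],[-0.7,2.5,0,0,0.2],[-0.7,2.5,0,0,0.2],[-0.7,2.5,0,0,0.2],[-0.6,2.0,0,0,0.2],[-0.4,1.3,0,0,0.2],[-0.2,0.6,0,0,0.2],[0,0,0,0,0.2]])

```text
time_s: 26.73
eef_pos: [0.5547, 0.0943, 0.1418]
eef_rot: [0.097, 0.995, 0.013, -0.016]
force: [0.0, -0.3, -0.4]
finger_gap: 0.0316
```

Run:
```python
from h import *
delta([.566,.0945,.09],np.pi-.19)
```

```text
delta cm [-1.28  0.12  5.15] norm 5.3 turn -0.003078532256407751 tilt [-0.0284  0.0287 -0.9992] pos [0.5547 0.0943 0.1418] yaw 2.949 t 26.73 F [ 0.  -0.3 -0.4] gap 0.03159237376826056
```

>>> play_rows(motion=[[-0.6,0,0.5,0,0.2],[-0.5,0.05,1.2,0,0.2],[-0.2,0.05,1.2,0,0.2],[0,0.05,1.2,0,0.2],[0,0,0.6,0,0.2],[0,0,0,0,0.2]])

```text
time_s: 27.23
eef_pos: [0.5645, 0.0919, 0.0858]
eef_rot: [0.098, 0.995, 0.012, -0.019]
force: [-0.1, -0.1, -1.0]
finger_gap: 0.032
```

Run:
```python
from h import *
delta([.5675,.0945,.065],np.pi-.19)
im=eyes.grab_frame("wrist");cv2.imwrite("pics/w25.png",im[:,:,::-1])
```

```text
delta cm [-0.33  0.27  2.08] norm 2.12 turn -0.006182182988822671 tilt [-0.0349  0.0274 -0.999 ] pos [0.5645 0.0919 0.0858] yaw 2.945 t 27.23 F [-0.1 -0.1 -1. ] gap 0.03200088249619452
```

View pics/w25.png

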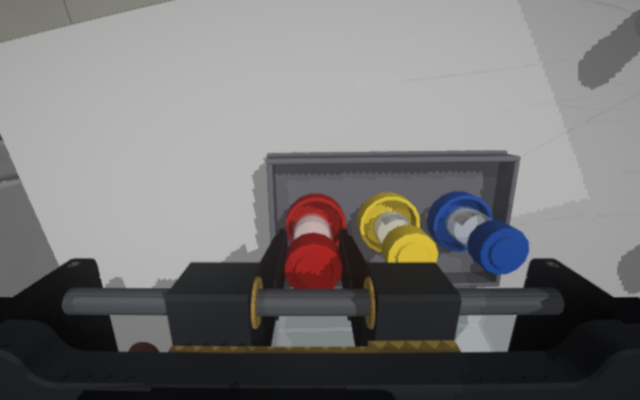

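>>> play_rows(motion=[[-0.3,0.15,0.3,0,0.2],[0,0,0.6,0,0.2],[0,0,0.5,0,0.2],[0,0,0.3,0,0.2]])

```text
time_s: 27.62
eef_pos: [0.5686, 0.0928, 0.0694]
eef_rot: [0.099, 0.995, 0.012, -0.017]
force: [-0.2, -0.6, -0.6]
finger_gap: 0.0315
```

Run:
```python
from h import *
delta([.5675,.0945,.065],np.pi-.19)
```

```text
delta cm [0.12 0.13 0.44] norm 0.48 turn -0.007147123099758179 tilt [-0.0315  0.0276 -0.9991] pos [0.5686 0.0928 0.0694] yaw 2.944 t 27.62 F [-0.2 -0.6 -0.6] gap 0.031463957016892315
```

>>> play_rows(motion=[[0.1,0.1,0.3,0,0.2],[0,0,0.2,0,0.2],[0,0,0.1,0,0.2]])

```text
time_s: 27.87
eef_pos: [0.5692, 0.0944, 0.0658]
eef_rot: [0.098, 0.995, 0.012, -0.016]
force: [0.4, -0.7, 1.1]
finger_gap: 0.0315
```

Run:
```python
from h import *
delta([.5675,.0945,.065],np.pi-.19)
t=eyes.grab_frame("side")[:,:,::-1]
cv2.imwrite("pics/sidez26.png",cv2.resize(t[130:310,230:410],None,fx=3.3,fy=3.3,interpolation=cv2.INTER_CUBIC))
```

```text
delta cm [ 0.16 -0.03  0.09] norm 0.18 turn -0.006732619090068059 tilt [-0.0286  0.0274 -0.9992] pos [0.5692 0.0944 0.0658] yaw 2.945 t 27.87 F [ 0.4 -0.7  1.1] gap 0.0315174204910612
```

View pics/sidez26.png

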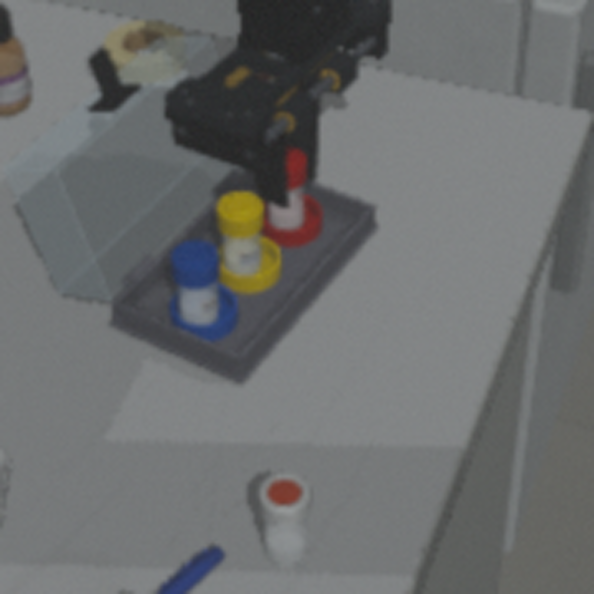

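>>> play_rows(motion=[[0,0,0.2,0,0.2],[0,0,0,0,0.38],[0,0,0,0,0.41],[0,0,0,0,0.41],[0,0,-0.5,0,0.41],[0,0,-1,0,0.41],[0,0,-1.5,0,0.41],[0,0,-2,0,0.41],[0,0,-2,0,0.41],[0,0,-2,0,0.41],[0,0,-2,0,0.41],[0,0,-2,0,0.41],[0,0,-2,0,0.41],[0,0,-1,0,0.41]])

```text
time_s: 29.08
eef_pos: [0.5713, 0.0902, 0.233]
eef_rot: [0.098, 0.995, 0.012, -0.018]
force: [0.2, -0.4, 0.1]
finger_gap: 0.0389
```

Run:
```python
from h import *
# open tab grasp pose theta=1.9
a=np.pi-np.arctan2(20,131)-1.9
x=.052+.1325*np.cos(a);z=.024+.1325*np.sin(a)
C=np.array([.5765,.1505])
P=C+x*CX;print(P,z)
delta([*P,z+.006+.08],np.pi-.19)
t=eyes.grab_frame("side")[:,:,::-1]
cv2.imwrite("pics/sidez27.png",cv2.resize(t[130:310,230:410],None,fx=3.3,fy=3.3,interpolation=cv2.INTER_CUBIC))
print("side tab pred",proj("side",[*P,z]))
cv2.imwrite("pics/t27.png",cv2.resize(eyes.grab_frame("top")[120:240,260:400,::-1],None,fx=4,fy=4))
```

```text
[0.68773029 0.12910821] 0.141483628103005
delta cm [-10.67   6.08   0.26] norm 12.29 turn -0.006138543067547353 tilt [-0.0338  0.0272 -0.9991] pos [0.5713 0.0902 0.233 ] yaw 2.945 t 29.08 F [ 0.2 -0.4  0.1] gap 0.03887058140809675
side tab pred [260.52350269 149.59281756]
```

View pics/sidez27.png

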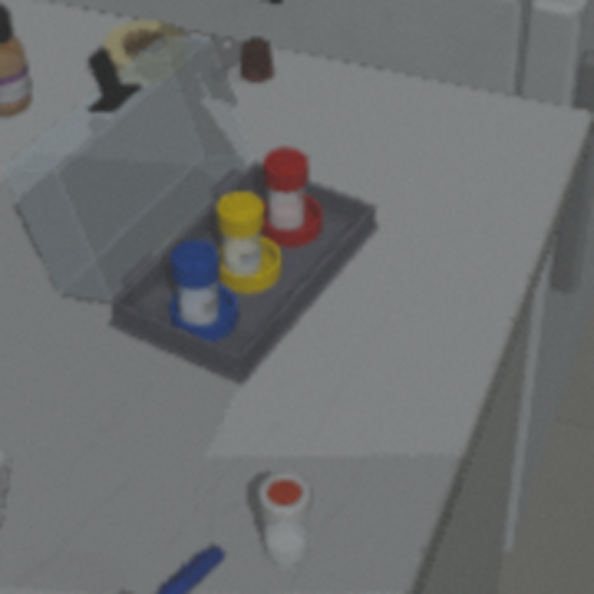

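View pics/t27.png

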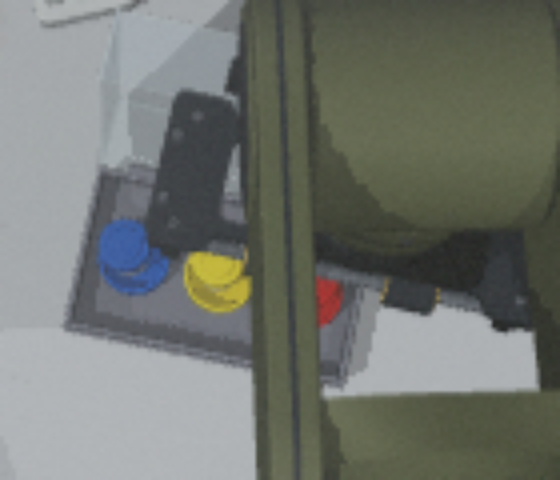

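>>> play_rows(motion=[[-0.7,0.4,-0.1,0,0.6],[-1.4,0.8,-0.1,0,0.6],[-2,1.1,0,0,0.6],[-2,1.1,0,0,0.6],[-2,1.1,0,0,0.6],[-1.4,0.8,0,0,0.6],[-0.8,0.4,0,0,0.6],[0,0,0,0,0.6],[0,0,0,0,0.6]])

```text
time_s: 29.93
eef_pos: [0.6847, 0.1283, 0.2142]
eef_rot: [0.098, 0.995, 0.01, -0.028]
force: [-0.8, 0.6, -1.1]
finger_gap: 0.0571
```

Run:
```python
from h import *
delta([.6877,.1291,.150],np.pi-.19)
im=eyes.grab_frame("wrist");cv2.imwrite("pics/w28.png",im[:,:,::-1])
print(proj("wrist",[.6877,.1291,.1415]))
```

```text
delta cm [-0.66  0.05  6.4 ] norm 6.43 turn -0.0067234861353586695 tilt [-0.0545  0.0257 -0.9982] pos [0.6847 0.1283 0.2142] yaw 2.945 t 29.93 F [-0.8  0.6 -1.1] gap 0.057090919862888945
[314.65471471 227.53567935]
```

View pics/w28.png

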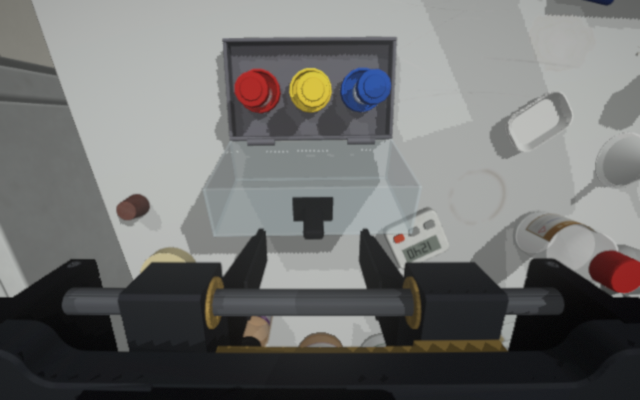

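>>> play_rows(motion=[[-0.3,0,0.6,0,0.6],[-0.2,0,1.2,0,0.6],[-0.1,0,1.4,0,0.6],[0,0,1.2,0,0.6],[0,0,0.8,0,0.6],[0,0,0.3,0,0.6],[0,0,0,0,0.6]])

```text
time_s: 30.57
eef_pos: [0.6833, 0.1272, 0.1512]
eef_rot: [0.099, 0.995, 0.01, -0.031]
force: [-0.9, -0.2, -0.1]
finger_gap: 0.0568
```

Run:
```python
from h import *
delta([.6877,.1291,.150],np.pi-.19)
im=eyes.grab_frame("wrist");cv2.imwrite("pics/w29.png",im[:,:,::-1])
im=eyes.grab_frame("side")[:,:,::-1];cv2.imwrite("pics/sidez29.png",cv2.resize(im[100:280,200:380],None,fx=3.3,fy=3.3))
print(proj("wrist",[.6877,.1291,.1415]))
```

```text
delta cm [-0.4   0.27  0.1 ] norm 0.49 turn -0.0077758833579899544 tilt [-0.059   0.0251 -0.9979] pos [0.6833 0.1272 0.1512] yaw 2.944 t 30.57 F [-0.9 -0.2 -0.1] gap 0.05676746428254332
[318.58169596 263.71423109]
```

View pics/w29.png

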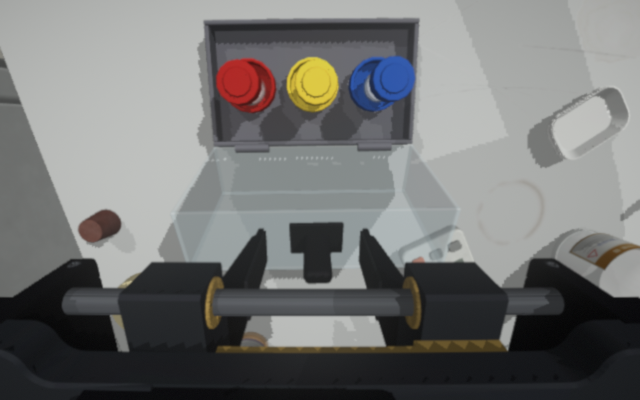

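View pics/sidez29.png

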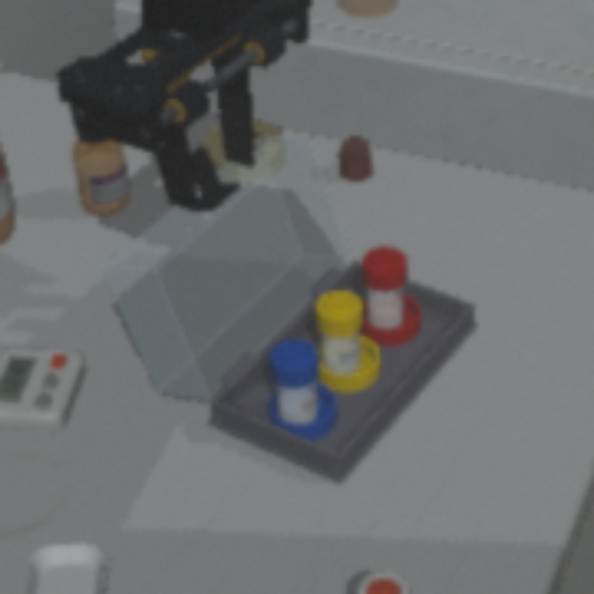

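>>> play_rows(motion=[[-0.5,0.25,0.1,0,0.6],[0,0,0,0,0.3],[0,0,0,0,0.1],[0,0,0,0,0],[0,0,0,0,0],[0,0,0,0,0],[0,0,0,0,0],[0,0,0,0,0]], squeeze=15)

```text
time_s: 31.33
eef_pos: [0.6922, 0.1281, 0.1555]
eef_rot: [0.098, 0.995, 0.009, -0.026]
force: [-2.0, -8.6, 1.4]
finger_gap: 0.0161
```

Run:
```python
from h import *
import h
h.C0=np.array([.5765,.1505])
lid()
t=np.arange(1.88,-0.01,-.1)
a=np.pi-np.arctan2(20,131)-t;p=.1325*np.c_[np.cos(a),np.sin(a)]
d=np.diff(p,axis=0)*100
print(np.c_[t[1:],-d].round(2).tolist())
```

```text
theta 1.9002426433685558 r 0.14154140390867548 y -0.00010813756684708474
delta cm [0. 0. 0.] norm 0.0 turn -0.007015672750280366 tilt [-0.051   0.0227 -0.9984] pos [0.6922 0.1281 0.1555] yaw 2.945 t 31.33 F [-2.  -8.6  1.4] gap 0.01607138970382327
[[1.78, 1.21, -0.53], [1.68, 1.26, -0.4], [1.58, 1.3, -0.28], [1.48, 1.32, -0.15], [1.38, 1.32, -0.01], [1.28, 1.32, 0.12], [1.18, 1.3, 0.25], [1.08, 1.27, 0.38], [0.98, 1.23, 0.5], [0.88, 1.17, 0.62], [0.78, 1.1, 0.74], [0.68, 1.02, 0.84], [0.58, 0.93, 0.94], [0.48, 0.83, 1.03], [0.38, 0.73, 1.11], [0.28, 0.61, 1.17], [0.18, 0.49, 1.23], [0.08, 0.37, 1.27]]
```

>>> play_rows(motion=[[0.6,0.05,-0.2,0,0],[1.0,0.05,-0.35,0,0],[1.25,0,-0.3,0,0],[1.3,0,-0.2,0,0],[1.32,0,-0.05,0,0],[1.35,0,0.1,0,0]])

```text
time_s: 31.83
eef_pos: [0.6242, 0.1409, 0.1709]
eef_rot: [0.099, 0.995, 0.007, -0.023]
force: [1.0, -1.2, -1.8]
finger_gap: 0.0157
```

```bash
sed -i 's/^C0=.*;PS=-.19/C0=np.array([.5765,.1505]);PS=-.19/' h.py
python3 - <<'E'
from h import *
lid()
E
```

```text
theta 1.3936840916671278 r 0.14098119623187452 y -0.00038240925284433727
delta cm [0. 0. 0.] norm 0.0 turn -0.008292945916989147 tilt [-0.0452  0.0195 -0.9988] pos [0.6242 0.1409 0.1709] yaw 2.943 t 31.83 F [ 1.  -1.2 -1.8] gap 0.015682224047687956
```

>>> play_rows(motion=[[1.35,0,0.25,0,0],[1.35,0,0.38,0,0],[1.3,0,0.5,0,0],[1.25,0,0.62,0,0],[1.2,0,0.74,0,0],[1.1,0,0.85,0,0]])

```text
time_s: 32.33
eef_pos: [0.5429, 0.1563, 0.1429]
eef_rot: [0.099, 0.995, 0.006, -0.018]
force: [3.6, -1.0, -4.0]
finger_gap: 0.0158
```

Run:
```python
from h import *
lid()
```

```text
theta 0.7662652114562287 r 0.14212309662901126 y -0.000635470443317877
delta cm [0. 0. 0.] norm 0.0 turn -0.007464065411360021 tilt [-0.0354  0.0165 -0.9992] pos [0.5429 0.1563 0.1429] yaw 2.944 t 32.33 F [ 3.6 -1.  -4. ] gap 0.01583349925590597
```

>>> play_rows(motion=[[0.85,0,0.9,0,0],[0.75,0,1.0,0,0],[0.65,0,1.1,0,0],[0.55,0,1.15,0,0]])

```text
time_s: 32.67
eef_pos: [0.509, 0.1627, 0.1027]
eef_rot: [0.098, 0.995, 0.006, -0.017]
force: [0.0, -2.1, 1.0]
finger_gap: 0.0156
```

Run:
```python
from h import *
lid()
```

```text
theta 0.3899576142222769 r 0.14099008970048635 y -0.0007220437719155132
delta cm [0. 0. 0.] norm 0.0 turn -0.006060862265973022 tilt [-0.0332  0.0154 -0.9993] pos [0.509  0.1627 0.1027] yaw 2.946 t 32.67 F [ 0.  -2.1  1. ] gap 0.015612209533167104
```

>>> play_rows(motion=[[0.4,0,1.2,0,0],[0.3,0,1.2,0,0],[0.2,0,1.2,0,0],[0.1,0,0.9,0,0],[0,0,0.5,0,0]])

```text
time_s: 33.08
eef_pos: [0.4952, 0.1655, 0.0499]
eef_rot: [0.097, 0.995, 0.005, -0.017]
force: [-4.3, -6.8, 18.3]
finger_gap: 0.0161
```

Run:
```python
from h import *
lid()
im=eyes.grab_frame("side")[:,:,::-1];cv2.imwrite("pics/sidez30.png",cv2.resize(im[100:280,200:380],None,fx=3.3,fy=3.3))
```

```text
theta -0.004958267373341485 r 0.13629068284627177 y -0.0006131455840443064
delta cm [0. 0. 0.] norm 0.0 turn -0.004436906807528729 tilt [-0.0336  0.0136 -0.9993] pos [0.4952 0.1655 0.0499] yaw 2.947 t 33.08 F [-4.3 -6.8 18.3] gap 0.016080835753565118
```

View pics/sidez30.png

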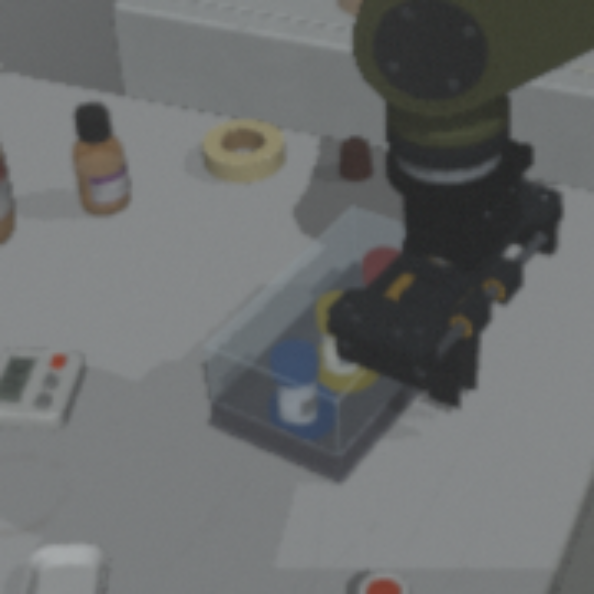

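>>> play_rows(motion=[[0,0,0,0,0.5],[0,0,0,0,0.5],[0,0,0,0,0.5],[0,0,0,0,0.5],[0.2,0,-0.5,0,0.5],[0.3,0,-1,0,0.5],[0.5,0,-1.5,0,0.5],[1,0,-2,0,0.5],[1.5,0,-2,0,0.5],[2,0,-2,0,0.5],[2,0,-2,0,0.5],[2,0,-1,0,0.5],[2,0,0,0,0.5],[0,0,0,0,0.5]])

```text
time_s: 34.3
eef_pos: [0.3823, 0.1886, 0.1829]
eef_rot: [0.099, 0.995, 0.009, -0.016]
force: [0.4, -0.2, -0.6]
finger_gap: 0.0477
```

Run:
```python
from h import *
lid()
im=eyes.grab_frame("side")[:,:,::-1];cv2.imwrite("pics/sidez31.png",cv2.resize(im[100:310,200:410],None,fx=2.8,fy=2.8))
cv2.imwrite("pics/w31.png",eyes.grab_frame("wrist")[:,:,::-1])
```

```text
theta 0.3971833119197168 r 0.29311679108045197 y 0.0008699148246116312
delta cm [0. 0. 0.] norm 0.0 turn -0.0084010709106761 tilt [-0.0304  0.0209 -0.9993] pos [0.3823 0.1886 0.1829] yaw 2.943 t 34.3 F [ 0.4 -0.2 -0.6] gap 0.04766964309996258
```

View pics/sidez31.png

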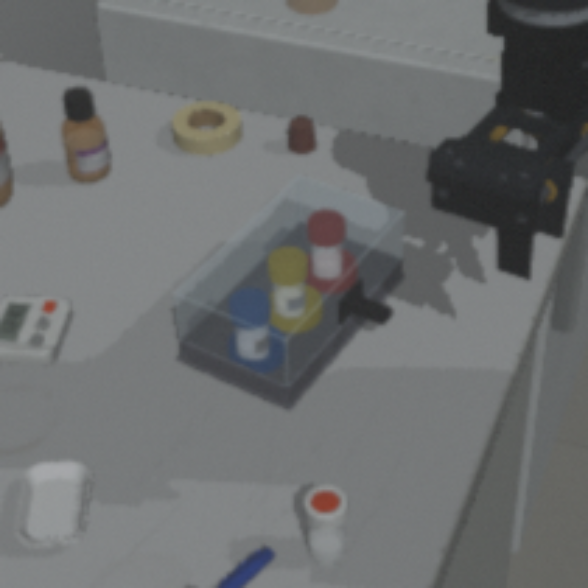

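View pics/w31.png

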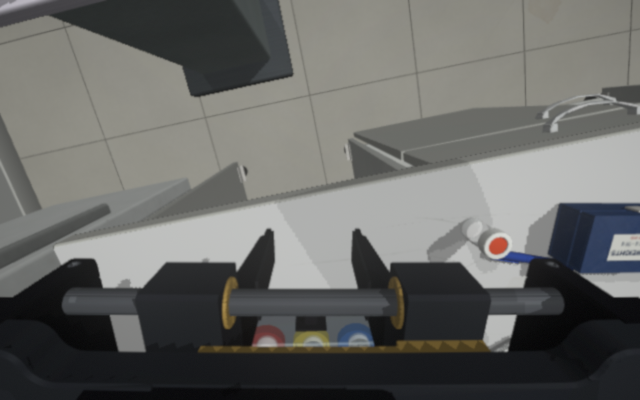

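Run:
```python
from h import *
a=cv2.imread("pics/side0.png");b=eyes.grab_frame("side")[:,:,::-1]
for im in (a,b):
    g=cv2.cvtColor(np.ascontiguousarray(im),cv2.COLOR_BGR2GRAY)[195:222,318:345]
    ys,xs=np.where(g<45);print(len(xs),xs.mean()+318,ys.mean()+195)
    for c in ("red",):
        print([x[0] for x in blobs(np.ascontiguousarray(im[:,:,::-1]),c) if 270<x[0][1]<290])
```

```text
26 326.7307692307692 208.53846153846155
[array([315.8, 278.9])]
12 327.6666666666667 209.83333333333334
[array([315.8, 278.9])]
```

Run:
```python
from h import *
a=cv2.imread("pics/side0.png");b=eyes.grab_frame("side")[:,:,::-1]
cv2.imwrite("pics/cmp.png",np.hstack([cv2.resize(np.ascontiguousarray(i[155:250,255:355]),None,fx=4,fy=4) for i in (a,b)]))
for im in (a,b):
    g=cv2.cvtColor(np.ascontiguousarray(im),cv2.COLOR_BGR2GRAY)[195:222,318:345]
    ys,xs=np.where(g<60);print(len(xs),xs.mean()+318,ys.mean()+195)
s=[cv2.Laplacian(cv2.cvtColor(np.ascontiguousarray(i),cv2.COLOR_BGR2GRAY)[160:250,255:350].astype(np.float32),cv2.CV_32F) for i in(a,b)]
print(cv2.phaseCorrelate(s[0],s[1]))
```

```text
166 328.40361445783134 208.89156626506025
164 328.8292682926829 208.39634146341464
((-0.12514342780630727, -0.036729497402617994), 0.5935536640661734)
```

View pics/cmp.png

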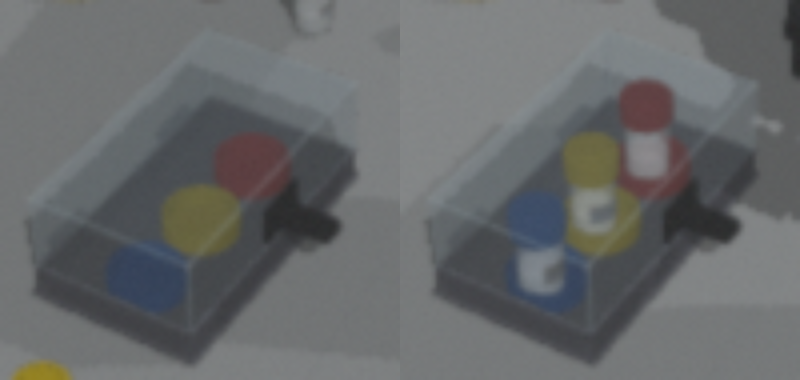

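```bash
python3 -c "
from workcell import job
print(job.hand_in())"
```

```text
the job is handed in; nothing more can be done
None
```

I opened the lid by its tab and stood the yellow, blue and red vials upright in their own cups. Then I swung the lid shut by the tab, let go, backed the arm clear and handed in at about 34 s.

**Last checks, all passed:**
- **Vials:** the side picture shows all three upright in the cups of their own colour, each a little off-centre towards the back of its cup.
- **Lid:** its edges line up with the starting picture to about 0.1 px. The tab's position differs by about 0.5 px, roughly 1 mm, which I put down to the changed shadow. The last lid angle measured, while still gripping the tab, was about −0.005 rad.
- **White-capped vial:** it has not moved; its image position is the same as at the start.
- **Forces:** the highest value in my end-of-move readings was about 20 N, while pressing the lid shut. Nothing was touching the robot at the end.

**What went less well:**
- **Tool tilt:** the tool's tilt drifted by up to about 4° during the job.
- **Position drift:** descents drifted sideways by up to 6 mm. I corrected these before each grasp or placing.

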